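Fold out the crank and level the plate lift

TASK

The platform of the plate lift stands lower than the loading ledge of the plate reader beside it. Fold the lift's crank handle out until it stands fully upright and let go of it before you crank; then take hold of the upright handle again and crank it clockwise (seen from above) until the platform's top is level with the ledge, so that the plate could be slid across. Leave the handle standing upright, and do not disturb the wash bottle, tip box or tube rack.

Things in the scene. Friction and masses are not known exactly. Their poses are not given: they have to be found in the camera images.
- hub (a point): Centre of the crank's hub, on the vertical crank axis, at the top face of the flat steel crank arm (148 mm above the table). The arm sits on an 18 mm shaft on top of the lift's white column (76 x 70 mm, top 120 mm above the table; a 44 mm collar on it to 126 mm). The arm is a bar 16 mm wide, 10 mm thick, reaching from 12 mm behind the axis to 80 mm in front of it. The point's x axis points along the arm from the crank axis to the handle's pivot, z up.
- pivot (a point): Hinge of the folding handle, near the outer end of the crank arm, 65 mm from the crank axis and 13 mm above the arm's top (161 mm above the table). Its hinge pin is level and square to the arm, held by two 4 mm thick ears, 24 mm over their outsides, up to 22 mm above the arm and up to 12 mm inwards of the hinge pin.
- grip_end (a point): Free end of the handle's black revolving round grip (22 mm diameter), on its centre line, 95 mm from the hinge. The grip covers 20 to 95 mm from the hinge and spins freely about its own centre line. Folded, the handle lies level along the top of the arm, pointing inwards over the crank axis and ending 30 mm beyond it (18 mm past the bar's end), 2 mm clear of the bar. Unfolded it stands vertical above the hinge, its end 256 mm above the table.
- handle (a joint): Folding angle of the handle: 0 = folded flat on the arm, 1.571 = fully upright, its stop. Swings in the upright plane through the arm; stiff (about 0.08 N m), so it stays where it is left.
- crank (a joint): Crank angle in rad, grows as the crank is turned clockwise seen from above, range 0 to 12.57 (two turns). Stiff (about 0.2 N m, some 3 N at the handle), stays where it is left. Each rad raises the platform by 3.82 mm (24 mm a turn).
- platform_top (a point): Point on the bare aluminium top face of the lift's platform (155 x 130 x 8 mm, with a clear 127 x 85 x 14 mm well plate clipped on it), at the edge strip that is next to the reader's ledge, 7 mm from that edge. z = height of the platform's top. The platform's centre lies 165 mm from the crank axis.
- ledge_top (a point): Point on the top face of the reader's aluminium loading ledge (160 x 125 x 12 mm, fixed, in front of the white plate reader), 7.5 mm from the edge next to the platform. z = height of the ledge's top, 101 to 115 mm. A gap of about 14 mm separates ledge and platform.
- wash_bottle: Bystander: white bottle with grey cap, 64 mm diameter, 170 mm high, standing. Origin at the centre of its underside.
- tip_box: Bystander: grey box with clear lid, 122 x 87 x 83 mm. Origin at the centre of its underside.
- tube_rack: Bystander: white rack with capped tubes, 200 x 75 x 58 mm. Origin at the centre of its underside, x along its length.

How it is judged (in metres and radians):
On the way, in this order (a step that is already met when the one before it is completed fails the run):
1. the handle is folded out upright and let go, the platform still low (value of joint handle above 1.4 rad and contact force between handle and the fingers below 0.1 N and z of platform_top in the frame of ledge_top below -0.006 m), for 0.2 s.
2. the upright handle is taken again with the fingers while the platform is still low (value of joint handle above 1.2 rad and contact force between handle and the fingers above 1 N and z of platform_top in the frame of ledge_top below -0.006 m), for 0.1 s.
At the end, for the whole second after the job is handed in: The platform's top is within 2.5 mm of the ledge's top in height, the crank is at rest and the handle stands upright (within about 15 degrees) (z of platform_top in the frame of ledge_top between -0.0025 and 0.0025 m and value of joint handle above 1.3 rad and velocity of joint crank between -0.05 and 0.05 rad/s); the robot touches nothing.
It fails at once if the crank is turned (hinge moved over 40 mm) while the handle is not folded out (under 0.9 rad) (value of joint handle below 0.9 rad and distance of pivot from where it was at the start of the episode above 0.04 m).
It fails at once if the wash bottle is moved over 20 mm or tipped (distance of wash_bottle from where it was at the start of the episode above 0.02 m or angle between wash_bottle's own z axis and vertical above 0.3 rad).
It fails at once if the tip box is moved over 20 mm (distance of tip_box from where it was at the start of the episode above 0.02 m).
It fails at once if the tube rack is moved over 20 mm (distance of tube_rack from where it was at the start of the episode above 0.02 m).
It also fails if it takes over 64 s, if anything falls off the work surface, if the arm or the gripper's body presses on something with over 40 N, if the wrist force passes 120 N, or if a joint passes its speed limit or range.

ROBOT

A 6-joint arm with a two-finger parallel gripper is mounted at the origin on the work surface. World frame = base frame: x ahead of the robot, y to its left, z up, the work surface at z = 0. Lengths are in m, angles in degrees, forces in N, time in s.
With the tool pointing down it reaches from about 0.375 to 0.9 m from the base axis. Payload 3.1 kg.
Tool frame: the origin (TCP) lies at the very end of the fingers, on their centre line; the grasp point (between the pads) lies 19 mm behind it; z points along the fingers, x is the direction in which the jaws open and shut, and the axes are right-handed (so a half turn about z gives the same grasp; the last joint's range is limited). The gripper opens to 87 mm and grips with 3 to 60 N. Pads are 19 mm wide; open, the fingers measure 117 mm over their backs; the gripper's body (75 mm by 190 mm) begins 51 mm behind the grasp point.
Start: joints at [-76.92, 30.224, 82.088, -0, 67.689, -10.227], TCP at [0.247, -0.574, 0.223] pointing down, gripper open.
Joint ranges: [-176.69, 176.69], [-43.24, 126.21], [12.49, 139.97], [-82, 262], [0, 151.66], [-163.58, 163.58]. Speed limits (degrees/s): [159.86, 159.86, 180, 180, 180, 180].

INTERFACE

Orientations are given as a 3x3 rotation matrix whose columns are the frame's x, y, z axes.
In Python, from rig import bot gives the robot as it stands.
- The arm moves only by the tool arm_command, never from a script. Its argument "plan" is a list of rows, each an object of numbers: "claw": the opening, from 0 (shut) to 1 (fully open); "dx", "dy", "dz": the shift along the tool's x, y, z in cm; "twist": the turn about the tool's z in degrees. A call has 1 to 8 rows; each row is the pose to reach, as a shift and turn from the pose measured when the call began, along the tool's axes at that moment; what a row does not reach only later rows make up. A row lasts 1/12 s, in which the tool goes at most 41.7 mm and 7.16 degrees, less where a joint would pass 70% of its speed; a pose out of reach is approached as far as the arm can. A call with a gripper value outside its range is refused whole. The fingers move at their own pace and stop on an object; the grip force is fixed at half the most. Time passes only in rows, so rows that repeat a pose let the fingers close. It gives the time, the measured TCP pose, the force and the opening at its end, in the units of the state.
- bot.read_state(): the state, without advancing time (a new reading comes with each control period).
- bot.capture(name): name is "side" or "top" or "wrist"; returns the picture (480x640x3 uint8, red, green, blue); there is no depth.
- bot.calibration(name): a dict with "intrinsics" (3x3 intrinsics, pixels), "rvec" (rotation vector, rad) and "tvec" (3), from world to camera coordinates, as OpenCV has them; the wrist camera has in their place "T_tool_cam" (4x4, takes a point from camera to tool coordinates, whose origin is the TCP and whose axes are the tool frame's). Camera axes: x right, y down, z forward; pixel columns grow to the right and rows downward; lengths in m; the calibration is good to about 2 mm. The wrist camera is an equidistant fisheye: a pixel r from the principal point sees the ray r / f radians off the axis. A picture is of the moment at which its call begins: read the wrist's pose just before it. calibration takes no time and is no camera call.
- bot.hand_in(): hands the job in, once; it reports no verdict.
The state is a dict: "time_s": time; "joint_positions": joint angles; "qvel": joint speeds; "tau": joint torques, N m; "position": TCP position; "tcp_rot": TCP orientation; "force": force on the tool from outside, world axes, zero at the start; "moment": the same for the moment, N m; "opening": opening from 0.0 (shut) to 1.0 (fully open).
Only numpy, scipy, OpenCV 4.12 (cv2) and the standard library are available. Lean on these libraries where they do the work, as an engineer would, in place of code of your own. Each camera call takes 0.05 s, during which the arm holds its last target.

## Working session

There is one attempt and no reset: what is moved stays moved. The work goes in short steps, Python scripts to look and compute and a tool call to move; the robot and the scene stay as the last step left them, time stands still between calls to the robot, and variables do not carry over. Pictures are saved under pics/ and viewed, and the job is handed in when it is done.

Besides the shell and the picture viewer there is one more tool, called after "Call:" as name([rows], argument=value, ...), one row to a line, values as JSON. arm_command: Moves the arm, as the interface text tells. Its arguments: {"type":"object","properties":{"plan":{"type":"array"}},"required":["plan"]}

```bash
mkdir -p pics; ls
python3 - <<'E'
from rig import bot
import cv2,numpy as np
s=bot.read_state(); print({k:np.round(v,3).tolist() if not isinstance(v,(int,float)) else v for k,v in s.items()})
for n in ["side","top","wrist"]:
    im=bot.capture(n); cv2.imwrite(f"pics/{n}0.png",im[:,:,::-1]); c=bot.calibration(n); print(n,{k:np.round(v,4).tolist() for k,v in c.items()})
E
```

```text
pics
{'time_s': 0.0, 'joint_positions': [-76.919, 30.279, 82.155, -0.0, 67.688, -10.225], 'qvel': [0.179, 0.03, 0.067, 0.058, -0.071, -0.043], 'tau': [-0.0, -44.004, -17.66, 0.063, 0.058, -0.0], 'position': [0.247, -0.573, 0.222], 'tcp_rot': [[0.396, -0.918, -0.0], [-0.918, -0.396, 0.002], [-0.002, -0.0, -1.0]], 'force': [0.831, 0.098, -0.304], 'moment': [-0.098, -0.027, -0.012], 'opening': 0.9973355732375895}
side {'intrinsics': [[610.7173, 0.0, 322.7226], [0.0, 610.7173, 238.9781], [0.0, 0.0, 1.0]], 'rvec': [0.0101, -2.8887, 1.1767], 'tvec': [0.5548, -0.0075, 1.2304]}
top {'intrinsics': [[507.9103, 0.0, 317.2775], [0.0, 507.9103, 237.76], [0.0, 0.0, 1.0]], 'rvec': [2.0797, -2.1431, 0.1726], 'tvec': [0.1649, 0.5617, 1.0446]}
wrist {'intrinsics': [[371.6483, 0.0, 316.7716], [0.0, 371.6483, 235.1885], [0.0, 0.0, 1.0]], 'T_tool_cam': [[1.0, -0.0001, 0.0002, -0.0002], [0.0, 0.9616, 0.2745, -0.0742], [-0.0003, -0.2745, 0.9616, -0.1632], [0.0, 0.0, 0.0, 1.0]]}
```

View pics/side0.png

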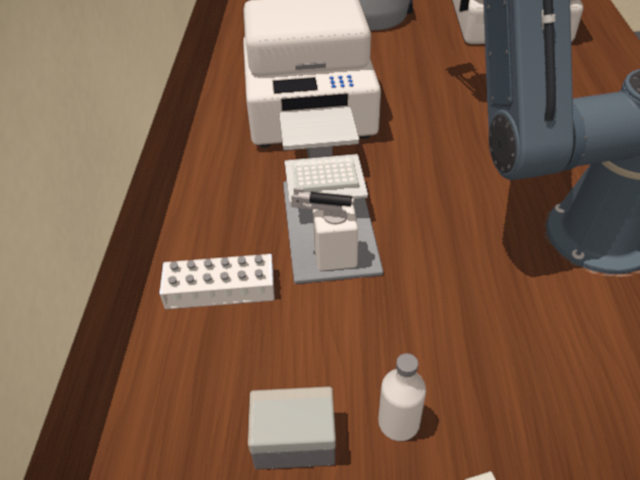

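View pics/top0.png

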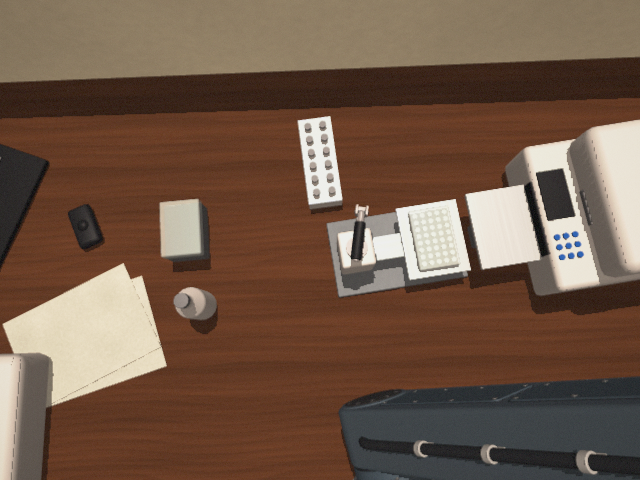

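View pics/wrist0.png

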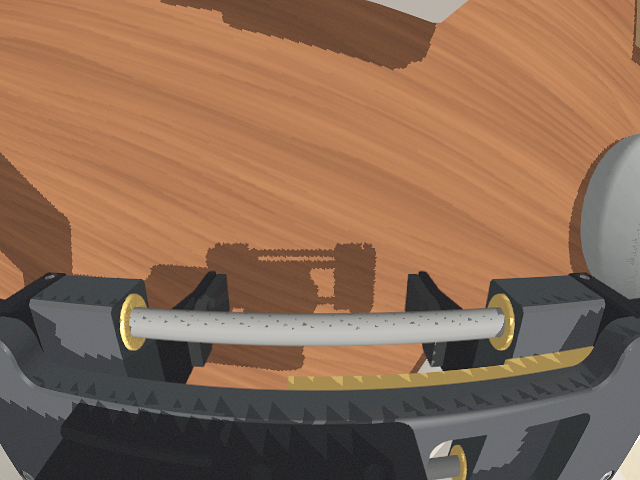

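The side picture shows the lift column at about (335,235), with the folded black grip from (300,200) to (352,199). In the top picture the crank is at about (358,232), the platform at (435,240) and the ledge at (500,228). Next I'll enlarge crops of the crank area.

Run:
```python
import cv2
a=cv2.imread("pics/top0.png")[190:310,320:480]; cv2.imwrite("pics/top0c.png",cv2.resize(a,None,fx=5,fy=5,interpolation=cv2.INTER_CUBIC))
a=cv2.imread("pics/side0.png")[90:240,265:425]; cv2.imwrite("pics/side0c.png",cv2.resize(a,None,fx=4,fy=4,interpolation=cv2.INTER_CUBIC)[:600])
```

```text
(no output)
```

View pics/top0c.png

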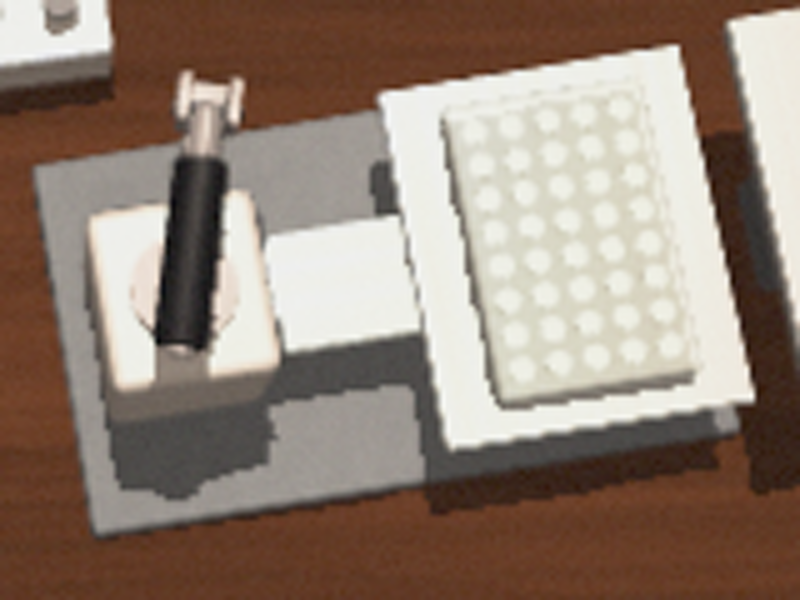

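View pics/side0c.png

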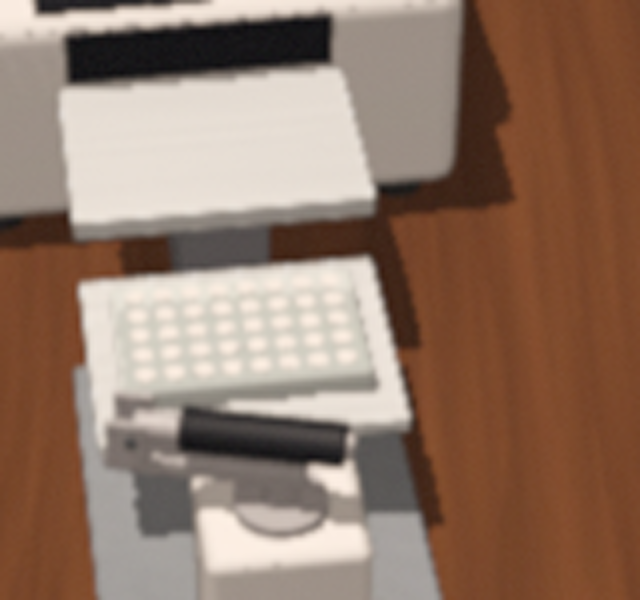

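```bash
cat > h.py <<'E'
import numpy as np,cv2
from rig import bot
from scipy.optimize import least_squares
C={n:bot.calibration(n) for n in ("side","top")}
def proj(n,P):
    c=C[n]; return cv2.projectPoints(np.atleast_2d(np.float64(P)),c["rvec"],c["tvec"],c["intrinsics"],None)[0][:,0]
def tri(side,top):
    M=[C[n]["intrinsics"]@np.c_[cv2.Rodrigues(C[n]["rvec"])[0],C[n]["tvec"]] for n in("side","top")]
    X=cv2.triangulatePoints(M[0],M[1],np.float64(side).reshape(-1,2).T,np.float64(top).reshape(-1,2).T); return (X[:3]/X[3]).T
def atz(n,uv,z):
    c=C[n];R=cv2.Rodrigues(c["rvec"])[0]; o=-R.T@c["tvec"]
    d=R.T@np.linalg.inv(c["intrinsics"])@np.array([uv[0],uv[1],1.]); return o+d*(z-o[2])/d[2]
def wproj(P,pos,rot):
    c=bot.calibration("wrist");T=np.eye(4);T[:3,:3]=rot;T[:3,3]=pos
    q=np.linalg.inv(T@c["T_tool_cam"])@np.r_[P,1];th=np.arctan2(np.hypot(q[0],q[1]),q[2]);r=th*c["intrinsics"][0,0];n=np.hypot(q[0],q[1])
    return c["intrinsics"][0,2]+r*q[0]/n,c["intrinsics"][1,2]+r*q[1]/n
def watz(uv,z,pos,rot):
    c=bot.calibration("wrist");K=c["intrinsics"];d=np.array([uv[0]-K[0,2],uv[1]-K[1,2]]);r=np.linalg.norm(d);th=r/K[0,0]
    v=np.r_[np.sin(th)*d/r,np.cos(th)];T=np.eye(4);T[:3,:3]=rot;T[:3,3]=pos;T=T@c["T_tool_cam"];v=T[:3,:3]@v;o=T[:3,3];return o+v*(z-o[2])/v[2]
E
python3 - <<'E'
from h import *
t=lambda p:np.array(p)/5+[320,190]; s=lambda p:np.array(p)/4+[265,90]
print("end",atz("top",t((185,345)),.161),atz("side",s((350,446)),.161))
print("gripstart",atz("top",t((202,158)),.161),atz("side",s((182,427)),.161))
print("pivot",atz("top",t((210,98)),.161),atz("side",s((128,420)),.161))
print("plat",tri([s(p) for p in [(80,287),(375,258),(410,420)]],[t(p) for p in [(680,45),(752,400),(452,450)]]))
for p in [(-.5,0)]:pass
a=cv2.imread("pics/top0.png")[170:290,450:550]; cv2.imwrite("pics/top0d.png",cv2.resize(a,None,fx=5,fy=5,interpolation=cv2.INTER_CUBIC))
E
```

```text
end [0.50188936 0.06992957 0.161     ] [0.4984717  0.07377418 0.161     ]
gripstart [0.57564241 0.0601726  0.161     ] [0.57284566 0.06078535 0.161     ]
pivot [0.59970649 0.05598497 0.161     ] [0.59709607 0.05595583 0.161     ]
plat [[ 0.63699717 -0.15243246  0.07119537]
 [ 0.48084429 -0.16822402  0.07744533]
 [ 0.46568084 -0.04409771  0.07186002]]
```

View pics/top0d.png

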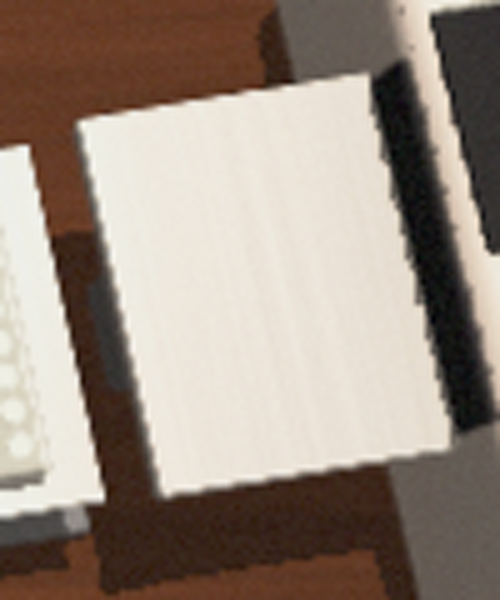

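Run:
```python
from h import *
t=lambda p:np.array(p)/5+[450,170]; s=lambda p:np.array(p)/4+[265,90]
L=tri([s(p) for p in [(75,222),(375,190),(60,90),(345,70)]],[t(p) for p in [(78,122),(160,497),(370,73),(455,450)]]);print(L)
```

```text
[[ 0.63787671 -0.16434346  0.10494248]
 [ 0.4797209  -0.18274624  0.11073779]
 [ 0.65400155 -0.28656662  0.10487913]
 [ 0.49428469 -0.30403718  0.10512148]]
```

```bash
cat >> h.py <<'E'
def go(P,yaw=None):
    s=bot.read_state();R=np.array(s["tcp_rot"]);d=R.T@(np.array(P)-s["position"])*100
    tw=None
    if yaw is not None:
        cur=np.degrees(np.arctan2(R[1,0],R[0,0])); tw=-((yaw-cur+180)%360-180)
    print("P",P,"d",np.round(d,2),"twist",tw)
E
python3 - <<'E'
from h import *
go((.35,-.3,.32),-99);go((.51,.07,.32),-99)
E
```

```text
P (0.35, -0.3, 0.32) d [-21.06 -20.26  -9.78] twist 32.307613140968215
P (0.51, 0.07, 0.32) d [-48.71 -49.6   -9.72] twist 32.307613140968215
```

Call:
arm_command([
  {"claw":1,"dz":-4},
  {"claw":1,"dz":-8},
  {"claw":1,"dx":-2,"dy":-2,"dz":-9.8,"twist":6},
  {"claw":1,"dx":-4.8,"dy":-4.8,"dz":-9.8,"twist":12},
  {"claw":1,"dx":-7.6,"dy":-7.6,"dz":-9.8,"twist":18},
  {"claw":1,"dx":-10.4,"dy":-10.4,"dz":-9.8,"twist":24},
  {"claw":1,"dx":-13.2,"dy":-13.2,"dz":-9.8,"twist":30},
  {"claw":1,"dx":-16,"dy":-16,"dz":-9.8,"twist":32.3},
])

```text
$.plan[0]: bad value
```

Run:
```python
from h import *
go((.51,.07,.30),-99)
```

```text
P (0.51, 0.07, 0.3) d [-48.71 -49.6   -7.72] twist 32.307613140968215
```

Call:
arm_command([
  {"claw":1,"dx":0,"dy":0,"dz":-4,"twist":0},
  {"claw":1,"dx":0,"dy":0,"dz":-8,"twist":0},
  {"claw":1,"dx":-2,"dy":-2,"dz":-9.8,"twist":6},
  {"claw":1,"dx":-4.8,"dy":-4.8,"dz":-9.8,"twist":12},
  {"claw":1,"dx":-7.6,"dy":-7.6,"dz":-9.8,"twist":18},
  {"claw":1,"dx":-10.4,"dy":-10.4,"dz":-9.8,"twist":24},
  {"claw":1,"dx":-13.2,"dy":-13.2,"dz":-9.8,"twist":30},
  {"claw":1,"dx":-16,"dy":-16,"dz":-9.8,"twist":32.3},
])

```text
time_s: 0.82
position: [0.331, -0.3613, 0.3199]
tcp_rot: [[-0.161, -0.987, -0.0], [-0.987, 0.161, 0.002], [-0.002, 0.001, -1.0]]
force: [0.3, 0.4, 0.3]
opening: 0.996
```

Run:
```python
from h import *
go((.51,.07,.30),-99)
```

```text
P (0.51, 0.07, 0.3) d [-45.45 -10.72   2.07] twist -0.2729114413974685
```

Call:
arm_command([
  {"claw":1,"dx":-4,"dy":-0.9,"dz":0,"twist":0},
  {"claw":1,"dx":-8,"dy":-1.8,"dz":0,"twist":0},
  {"claw":1,"dx":-12,"dy":-2.8,"dz":0,"twist":0},
  {"claw":1,"dx":-16,"dy":-3.7,"dz":0,"twist":0},
  {"claw":1,"dx":-20,"dy":-4.7,"dz":0,"twist":0},
  {"claw":1,"dx":-24,"dy":-5.6,"dz":0,"twist":0},
  {"claw":1,"dx":-28,"dy":-6.6,"dz":0,"twist":0},
  {"claw":1,"dx":-32,"dy":-7.5,"dz":0,"twist":0},
])

```text
time_s: 1.48
position: [0.4568, -0.0556, 0.3205]
tcp_rot: [[-0.161, -0.987, -0.0], [-0.987, 0.161, 0.002], [-0.002, 0.001, -1.0]]
force: [-0.5, -0.5, -0.1]
opening: 1.002
```

Run:
```python
from h import *
go((.51,.07,.25),-99)
```

```text
P (0.51, 0.07, 0.25) d [-13.24  -3.23   7.08] twist -0.2815429235878355
```

Call:
arm_command([
  {"claw":1,"dx":-4,"dy":-1,"dz":0,"twist":0},
  {"claw":1,"dx":-8,"dy":-2,"dz":0,"twist":0},
  {"claw":1,"dx":-11.5,"dy":-2.8,"dz":2,"twist":0},
  {"claw":1,"dx":-13.2,"dy":-3.2,"dz":4,"twist":0},
  {"claw":1,"dx":-13.2,"dy":-3.2,"dz":5,"twist":0},
  {"claw":1,"dx":-13.2,"dy":-3.2,"dz":5,"twist":0},
  {"claw":1,"dx":-13.2,"dy":-3.2,"dz":5,"twist":0},
])

```text
time_s: 2.07
position: [0.509, 0.0691, 0.2702]
tcp_rot: [[-0.161, -0.987, -0.002], [-0.987, 0.161, 0.002], [-0.001, 0.003, -1.0]]
force: [0.2, 0.2, 0.3]
opening: 1.0
```

Run:
```python
from h import *
s=bot.read_state();print(s["position"],s["tcp_rot"])
cv2.imwrite("pics/w1.png",bot.capture("wrist")[:,:,::-1])
for P in [(.598,.056,.161),(.5,.0715,.161)]: print(wproj(P,s["position"],s["tcp_rot"]))
```

```text
[0.50900403 0.06914349 0.27023268] [[-0.16125631 -0.98690962 -0.00241003]
 [-0.98691189  0.16125288  0.0015592 ]
 [-0.00115016  0.00262991 -0.99999588]]
(np.float64(314.49301922013), np.float64(110.07922281449179))
(np.float64(315.29583236483785), np.float64(242.0757041664992))
```

View pics/w1.png

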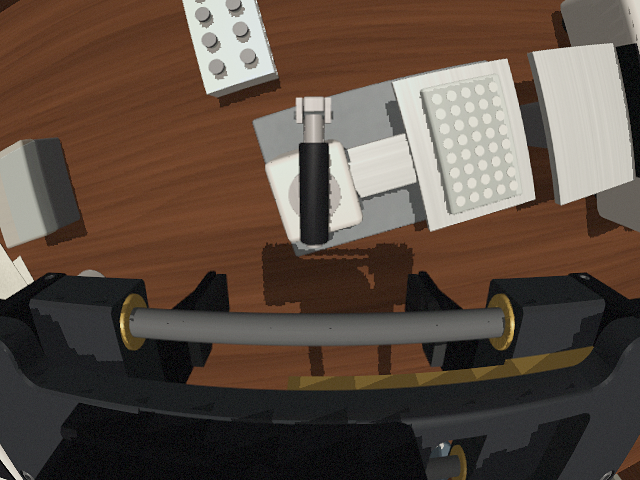

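The wrist picture shows the pivot at (314,107) and the grip end at (314,242), which matches my estimates within about 3 px. The jaws are square to the handle, so I'll descend to straddle the grip near its free end and close.

Call:
arm_command([
  {"claw":0.8,"dx":-0.1,"dy":-0.8,"dz":3,"twist":0},
  {"claw":0.8,"dx":-0.1,"dy":-0.8,"dz":6,"twist":0},
  {"claw":0.8,"dx":-0.1,"dy":-0.8,"dz":9,"twist":0},
  {"claw":0.8,"dx":-0.1,"dy":-0.8,"dz":11,"twist":0},
  {"claw":0.8,"dx":-0.1,"dy":-0.8,"dz":12.5,"twist":0},
  {"claw":0.7,"dx":-0.1,"dy":-0.8,"dz":12.5,"twist":0},
  {"claw":0.6,"dx":-0.1,"dy":-0.8,"dz":12.5,"twist":0},
  {"claw":0.5,"dx":-0.1,"dy":-0.8,"dz":12.5,"twist":0},
])

```text
time_s: 2.78
position: [0.5191, 0.0676, 0.1477]
tcp_rot: [[-0.164, -0.987, 0.003], [-0.987, 0.164, 0.001], [-0.002, -0.003, -1.0]]
force: [0.6, 0.8, -0.0]
opening: 0.659
```

Run:
```python
from h import *
s=bot.read_state();print(s["position"],s["opening"],s["force"])
cv2.imwrite("pics/w2.png",bot.capture("wrist")[:,:,::-1])
go((.517,.069,.145))
```

```text
[0.51908283 0.06758941 0.14771837] 0.6585115844249795 [ 0.59953317  0.78155528 -0.00490194]
P (0.517, 0.069, 0.145) d [-0.08  0.23  0.28] twist None
```

View pics/w2.png

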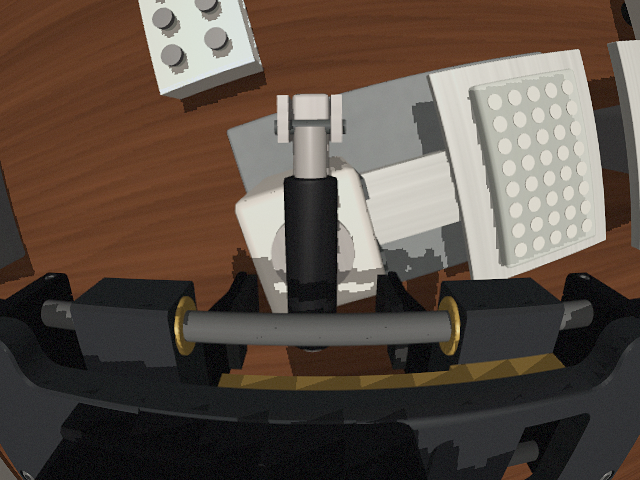

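The jaws straddle the grip, which sits at x≈311 between fingers at 250 and 380, with the hinge at (311,127). I'll close now.

Run:
```python
from h import *
s=bot.read_state()
print(watz((311,127),.161,s["position"],s["tcp_rot"]),watz((310.5,178),.161,s["position"],s["tcp_rot"]))
```

```text
[0.59460318 0.05731057 0.161     ] [0.57420817 0.06093352 0.161     ]
```

Call:
arm_command([
  {"claw":0.3,"dx":-0.1,"dy":0,"dz":0.2,"twist":0},
  {"claw":0.0,"dx":-0.1,"dy":0,"dz":0.2,"twist":0},
  {"claw":0,"dx":-0.1,"dy":0,"dz":0.2,"twist":0},
  {"claw":0,"dx":-0.1,"dy":0,"dz":0.2,"twist":0},
  {"claw":0,"dx":-0.1,"dy":0,"dz":0.2,"twist":0},
  {"claw":0,"dx":-0.1,"dy":0,"dz":0.2,"twist":0},
  {"claw":0,"dx":-0.1,"dy":0,"dz":0.2,"twist":0},
  {"claw":0,"dx":-0.1,"dy":0,"dz":0.2,"twist":0},
])

```text
time_s: 3.5
position: [0.5194, 0.0693, 0.146]
tcp_rot: [[-0.163, -0.987, 0.004], [-0.987, 0.163, 0.002], [-0.002, -0.004, -1.0]]
force: [-0.3, 4.3, 1.4]
opening: 0.245
```

Opening is 21.3 mm, which fits the 22 mm grip. I'll swing it along the hinge arc (radius about 78 mm), first half now.

Call:
arm_command([
  {"claw":0,"dx":0,"dy":-0.05,"dz":-0.6,"twist":0},
  {"claw":0,"dx":0,"dy":-0.16,"dz":-1.2,"twist":0},
  {"claw":0,"dx":0,"dy":-0.4,"dz":-2.0,"twist":0},
  {"claw":0,"dx":0,"dy":-0.66,"dz":-2.8,"twist":0},
  {"claw":0,"dx":0,"dy":-1.05,"dz":-3.5,"twist":0},
  {"claw":0,"dx":0,"dy":-1.5,"dz":-4.2,"twist":0},
  {"claw":0,"dx":0,"dy":-2.0,"dz":-4.8,"twist":0},
  {"claw":0,"dx":0,"dy":-2.6,"dz":-5.4,"twist":0},
])

```text
time_s: 4.17
position: [0.5427, 0.0656, 0.2003]
tcp_rot: [[-0.163, -0.987, -0.002], [-0.987, 0.163, 0.003], [-0.003, 0.002, -1.0]]
force: [-3.9, 4.4, -4.8]
opening: 0.244
```

Run:
```python
from h import *
s=bot.read_state();print(s["position"],s["opening"],s["force"],s["moment"])
cv2.imwrite("pics/s3.png",cv2.resize(bot.capture("side")[110:260,260:420,::-1],None,fx=4,fy=4))
```

```text
[0.54272505 0.06562747 0.20031012] 0.24435151661348634 [-3.86155248  4.38112327 -4.75163751] [1.00088657 0.87229445 0.14983043]
```

View pics/s3.png

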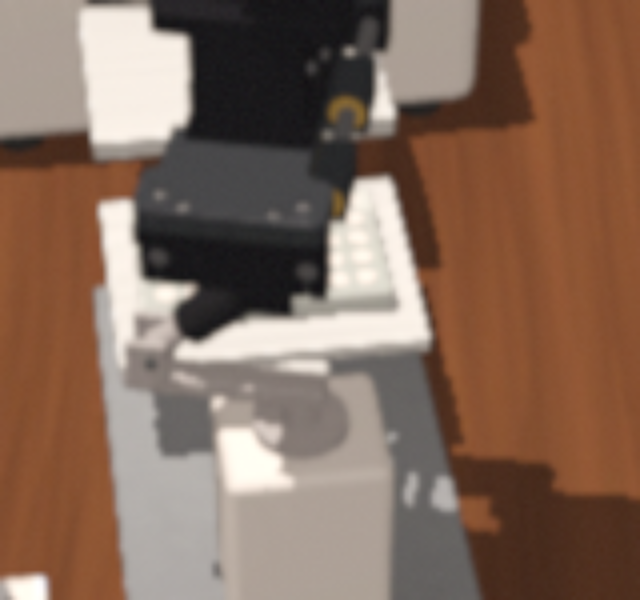

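The handle is at about 45° in the picture. On to upright, with a slight push into the stop.

Call:
arm_command([
  {"claw":0,"dx":0,"dy":-0.6,"dz":-0.5,"twist":0},
  {"claw":0,"dx":0,"dy":-1.2,"dz":-0.95,"twist":0},
  {"claw":0,"dx":0,"dy":-1.9,"dz":-1.35,"twist":0},
  {"claw":0,"dx":0,"dy":-2.7,"dz":-1.7,"twist":0},
  {"claw":0,"dx":0,"dy":-3.5,"dz":-1.9,"twist":0},
  {"claw":0,"dx":0,"dy":-4.4,"dz":-2.1,"twist":0},
  {"claw":0,"dx":0,"dy":-5.2,"dz":-2.15,"twist":0},
  {"claw":0,"dx":0,"dy":-5.7,"dz":-2.15,"twist":0},
])

```text
time_s: 4.88
position: [0.6015, 0.0561, 0.2248]
tcp_rot: [[-0.164, -0.986, 0.001], [-0.986, 0.164, 0.004], [-0.004, -0.001, -1.0]]
force: [-4.8, 3.4, 3.9]
opening: 0.244
```

Run:
```python
from h import *
s=bot.read_state();print(s["position"],s["opening"],s["force"],s["moment"])
cv2.imwrite("pics/s4.png",cv2.resize(bot.capture("side")[110:260,260:420,::-1],None,fx=4,fy=4))
```

```text
[0.60150425 0.05605249 0.22482639] 0.24413759443732894 [-4.8021904   3.40295631  3.90017847] [0.77706096 1.18724469 0.0070804 ]
```

View pics/s4.png

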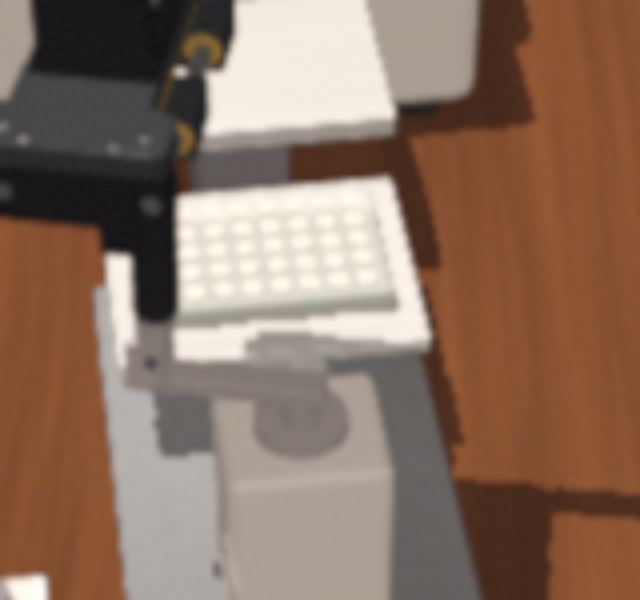

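The handle looks upright against the stop in the picture (stem vertical at x≈152, above the hinge). I'll let go.

Call:
arm_command([
  {"claw":0.5,"dx":0,"dy":0,"dz":0,"twist":0},
  {"claw":0.8,"dx":0,"dy":0,"dz":0,"twist":0},
  {"claw":0.8,"dx":0,"dy":0,"dz":0,"twist":0},
  {"claw":0.8,"dx":0,"dy":0,"dz":0,"twist":0},
  {"claw":0.8,"dx":0,"dy":0,"dz":0,"twist":0},
  {"claw":0.8,"dx":0,"dy":0,"dz":0,"twist":0},
  {"claw":0.8,"dx":0,"dy":0,"dz":0,"twist":0},
  {"claw":0.8,"dx":0,"dy":0,"dz":0,"twist":0},
])

```text
time_s: 5.6
position: [0.6026, 0.0557, 0.2249]
tcp_rot: [[-0.164, -0.986, 0.003], [-0.986, 0.164, 0.003], [-0.004, -0.003, -1.0]]
force: [-0.1, 0.6, 0.4]
opening: 0.749
```

Run:
```python
from h import *
s=bot.read_state();print(s["position"],s["opening"],s["force"],s["moment"])
cv2.imwrite("pics/s5.png",cv2.resize(bot.capture("side")[110:260,260:420,::-1],None,fx=4,fy=4))
cv2.imwrite("pics/w5.png",bot.capture("wrist")[:,:,::-1])
for P in [(.597,.056,.256),(.597,.056,.181)]: print(wproj(P,s["position"],s["tcp_rot"]))
```

```text
[0.60258006 0.05569948 0.22487337] 0.7485860975185348 [-0.07191929  0.58863032  0.44884266] [ 0.09254905 -0.00347699 -0.00079172]
(np.float64(317.26085282477817), np.float64(333.7372189046343))
(np.float64(317.50522631707634), np.float64(268.8029176225883))
```

View pics/s5.png

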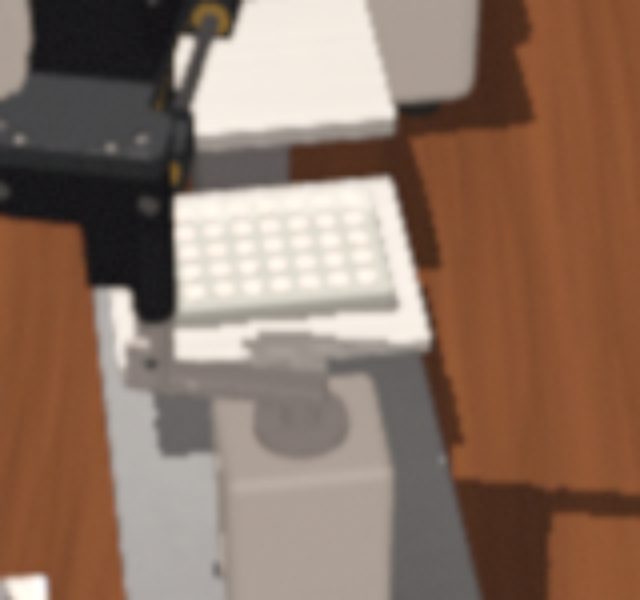

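View pics/w5.png

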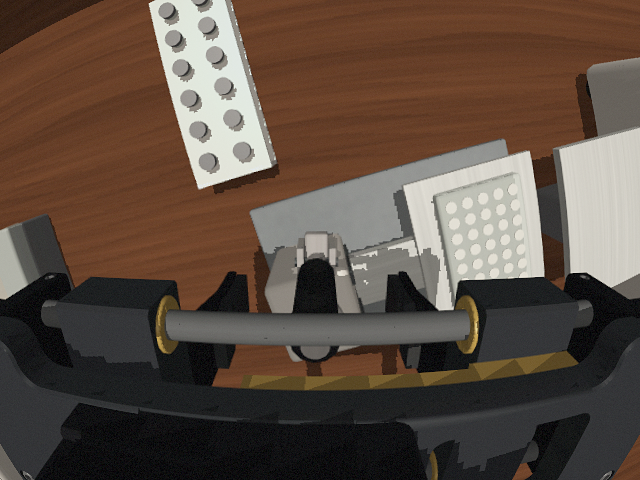

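After release the force reads about 0, and the grip stands vertical between the open fingers: bottom near (316,265), top near (315,345). I'll retake it a bit lower and centred.

Call:
arm_command([
  {"claw":0.8,"dx":0,"dy":0.4,"dz":0.8,"twist":0},
  {"claw":0.7,"dx":0,"dy":0.4,"dz":1.6,"twist":0},
  {"claw":0.5,"dx":0,"dy":0.4,"dz":2.0,"twist":0},
  {"claw":0.2,"dx":0,"dy":0.4,"dz":2.0,"twist":0},
  {"claw":0,"dx":0,"dy":0.4,"dz":2.0,"twist":0},
  {"claw":0,"dx":0,"dy":0.4,"dz":2.0,"twist":0},
  {"claw":0,"dx":0,"dy":0.4,"dz":2.0,"twist":0},
  {"claw":0,"dx":0,"dy":0.4,"dz":2.0,"twist":0},
])

```text
time_s: 6.37
position: [0.599, 0.0565, 0.2051]
tcp_rot: [[-0.164, -0.986, 0.004], [-0.986, 0.164, 0.003], [-0.004, -0.003, -1.0]]
force: [-0.0, -0.5, -0.5]
opening: 0.354
```

```bash
cat >> h.py <<'E'
HUB=np.array([.5328,.0671]); D0=np.degrees(np.arctan2(-.163,.987))
def crank(step,n=8,R=.066,hub=HUB,start=None):
    s=bot.read_state();Rt=np.array(s["tcp_rot"]);p=np.array(s["position"]);v=p[:2]-hub
    phi=(D0-np.degrees(np.arctan2(v[1],v[0])))%360
    print("phi",phi,"r",np.hypot(*v),"z",p[2],"open",s["opening"],"F",np.round(s["force"],1),"t",s["time_s"])
    for i in range(1,n+1):
        a=np.radians(D0-(phi+step*i)) if np.isscalar(step) else np.radians(D0-(phi+step[i-1]))
        T=np.r_[hub+R*np.array([np.cos(a),np.sin(a)]),.205]
        print(np.round(Rt.T@(T-p)*100,1))
E
python3 - <<'E'
from h import *
crank([8,18,30,42,54,66,78,90])
E
```

```text
phi 359.7296865358627 r 0.06701806220786477 z 0.2051460590410172 open 0.3542423132598273 F [-0.  -0.5 -0.5] t 6.3667
[0.9 0.2 0. ]
[2.  0.4 0. ]
[ 3.3  1.  -0. ]
[ 4.4  1.8 -0. ]
[ 5.4  2.8 -0. ]
[ 6.1  4.  -0. ]
[ 6.5  5.3 -0. ]
[ 6.6  6.7 -0. ]
```

Not closed yet (opening 0.354), so I'll give the fingers more time.

Call:
arm_command([
  {"claw":0,"dx":0,"dy":0,"dz":0,"twist":0},
  {"claw":0,"dx":0,"dy":0,"dz":0,"twist":0},
  {"claw":0,"dx":0,"dy":0,"dz":0,"twist":0},
  {"claw":0,"dx":0,"dy":0,"dz":0,"twist":0},
  {"claw":0,"dx":0,"dy":0,"dz":0,"twist":0},
])

```text
time_s: 6.78
position: [0.5992, 0.0567, 0.2054]
tcp_rot: [[-0.164, -0.986, 0.005], [-0.986, 0.164, 0.004], [-0.004, -0.004, -1.0]]
force: [0.2, 1.3, 1.1]
opening: 0.246
```

Run:
```python
from h import *
crank([8,18,30,42,54,66,78,90])
```

```text
phi 359.5343582602505 r 0.0672133196748707 z 0.20543942909156546 open 0.2457861671651703 F [0.2 1.3 1.1] t 6.7833
[0.9 0.2 0. ]
[2.  0.4 0. ]
[3.3 1.  0. ]
[4.4 1.8 0. ]
[5.4 2.8 0. ]
[6.1 4.  0. ]
[ 6.5  5.3 -0. ]
[ 6.7  6.7 -0. ]
```

Gripped, opening 0.246. First quarter turn clockwise.

Call:
arm_command([
  {"claw":0,"dx":0.9,"dy":0.1,"dz":0,"twist":0},
  {"claw":0,"dx":2.0,"dy":0.4,"dz":0,"twist":0},
  {"claw":0,"dx":3.2,"dy":0.9,"dz":0,"twist":0},
  {"claw":0,"dx":4.4,"dy":1.7,"dz":0,"twist":0},
  {"claw":0,"dx":5.3,"dy":2.8,"dz":0,"twist":0},
  {"claw":0,"dx":6.1,"dy":4.0,"dz":0,"twist":0},
  {"claw":0,"dx":6.5,"dy":5.3,"dz":0,"twist":0},
  {"claw":0,"dx":6.6,"dy":6.6,"dz":0,"twist":0},
])

```text
time_s: 7.45
position: [0.5237, 0.0026, 0.2054]
tcp_rot: [[-0.167, -0.986, 0.008], [-0.986, 0.167, 0.006], [-0.008, -0.007, -1.0]]
force: [5.6, 7.3, -0.9]
opening: 0.249
```

Run:
```python
from h import *
crank([12,24,36,48,60,72,84,96])
cv2.imwrite("pics/s6.png",cv2.resize(bot.capture("side")[90:260,250:430,::-1],None,fx=3.5,fy=3.5))
```

```text
phi 88.65019413889435 r 0.06514350311711484 z 0.20544338955606767 open 0.24914208454844808 F [ 5.6  7.3 -0.9] t 7.45
[-0.   1.4  0. ]
[-0.4  2.7  0. ]
[-1.1  3.9  0. ]
[-2.  5.  0.]
[-3.1  5.8  0. ]
[-4.3  6.4  0. ]
[-5.6  6.7  0. ]
[-7.   6.8  0.1]
```

View pics/s6.png

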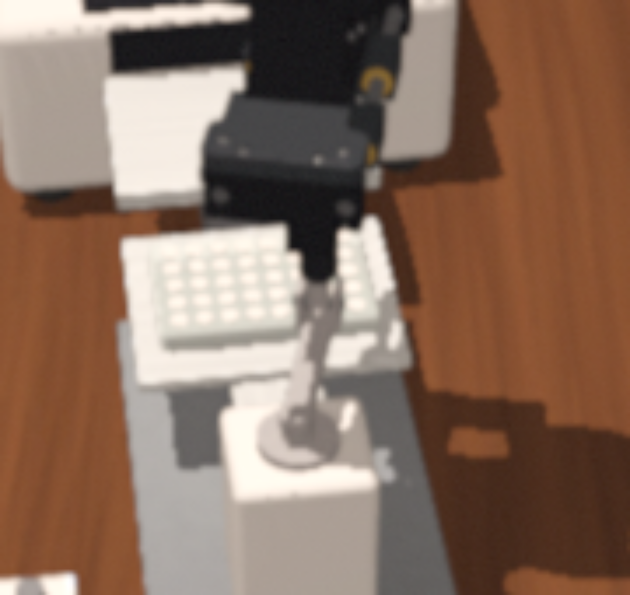

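The crank has gone a quarter turn, the handle is still upright, and the forces are small. I'll keep going.

Call:
arm_command([
  {"claw":0,"dx":0,"dy":1.4,"dz":0,"twist":0},
  {"claw":0,"dx":-0.4,"dy":2.7,"dz":0,"twist":0},
  {"claw":0,"dx":-1.1,"dy":3.9,"dz":0,"twist":0},
  {"claw":0,"dx":-2.0,"dy":5.0,"dz":0,"twist":0},
  {"claw":0,"dx":-3.1,"dy":5.8,"dz":0,"twist":0},
  {"claw":0,"dx":-4.3,"dy":6.4,"dz":0,"twist":0},
  {"claw":0,"dx":-5.6,"dy":6.7,"dz":0,"twist":0},
  {"claw":0,"dx":-7.0,"dy":6.8,"dz":0,"twist":0},
])

```text
time_s: 8.17
position: [0.4705, 0.0809, 0.2057]
tcp_rot: [[-0.166, -0.986, 0.017], [-0.986, 0.166, 0.001], [-0.004, -0.016, -1.0]]
force: [13.5, -6.4, -14.4]
opening: 0.249
```

Run:
```python
from h import *
crank([12,24,36,48,60,72,84,96])
cv2.imwrite("pics/s7.png",cv2.resize(bot.capture("side")[90:260,250:430,::-1],None,fx=3.5,fy=3.5))
```

```text
phi 183.07431722774476 r 0.06383553476328856 z 0.20574147131007633 open 0.24857257811359118 F [ 13.5  -6.4 -14.4] t 8.1667
[-1.4  0.   0.1]
[-2.7 -0.5  0.1]
[-3.8 -1.2  0.1]
[-4.8 -2.2  0.1]
[-5.6 -3.4  0.1]
[-6.  -4.7  0.2]
[-6.3 -6.   0.2]
[-6.2 -7.4  0.2]
```

View pics/s7.png

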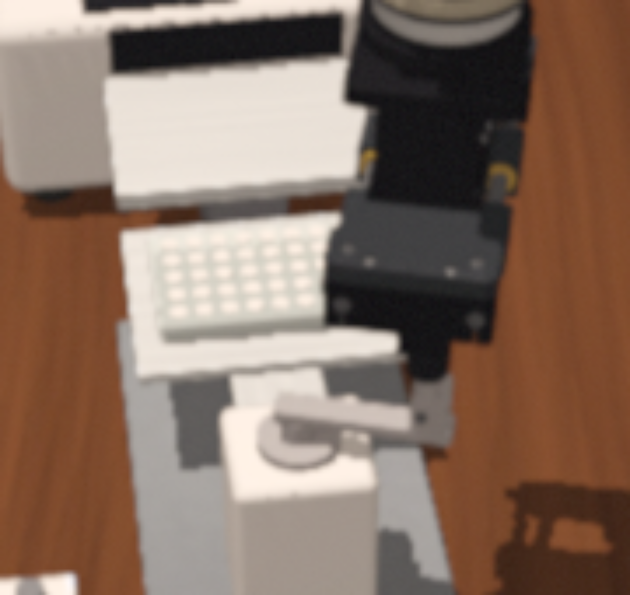

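```bash
sed -i 's/^HUB=.*;/HUB=np.array([.534,.0669]);/' h.py
python3 - <<'E'
from h import *
crank([12,24,36,48,60,72,84,96],R=.0655)
E
```

```text
phi 184.76610796332957 r 0.06494136726234 z 0.20574120816626576 open 0.24561661644047642 F [ 12.5  -0.9 -14.8] t 8.2167
[-1.3 -0.2  0.1]
[-2.6 -0.7  0.1]
[-3.7 -1.5  0.1]
[-4.7 -2.5  0.1]
[-5.4 -3.7  0.2]
[-5.8 -5.   0.2]
[-6.  -6.3  0.2]
[-5.9 -7.7  0.2]
```

Call:
arm_command([
  {"claw":0,"dx":-1.3,"dy":-0.2,"dz":0.1,"twist":0},
  {"claw":0,"dx":-2.6,"dy":-0.7,"dz":0.1,"twist":0},
  {"claw":0,"dx":-3.7,"dy":-1.5,"dz":0.1,"twist":0},
  {"claw":0,"dx":-4.7,"dy":-2.5,"dz":0.1,"twist":0},
  {"claw":0,"dx":-5.4,"dy":-3.7,"dz":0.1,"twist":0},
  {"claw":0,"dx":-5.8,"dy":-5.0,"dz":0.1,"twist":0},
  {"claw":0,"dx":-6.0,"dy":-6.3,"dz":0.1,"twist":0},
  {"claw":0,"dx":-5.9,"dy":-7.7,"dz":0.1,"twist":0},
])

```text
time_s: 8.88
position: [0.553, 0.1293, 0.2055]
tcp_rot: [[-0.165, -0.986, 0.009], [-0.986, 0.166, 0.006], [-0.007, -0.007, -1.0]]
force: [-2.9, 5.3, 0.7]
opening: 0.244
```

Run:
```python
from h import *
crank([12,24,36,48,60,72,84,96],R=.0655)
cv2.imwrite("pics/s8.png",cv2.resize(bot.capture("side")[90:260,250:430,::-1],None,fx=3.5,fy=3.5))
```

```text
phi 277.57092402692643 r 0.06518240914729909 z 0.2055025516795917 open 0.24421739863373976 F [-2.9  5.3  0.7] t 8.8833
[ 0.3 -1.3  0.1]
[ 0.9 -2.6  0.1]
[ 1.7 -3.7  0.1]
[ 2.7 -4.6  0.1]
[ 3.9 -5.2  0.1]
[ 5.3 -5.6  0.1]
[ 6.6 -5.7  0. ]
[ 8.  -5.5  0. ]
```

View pics/s8.png

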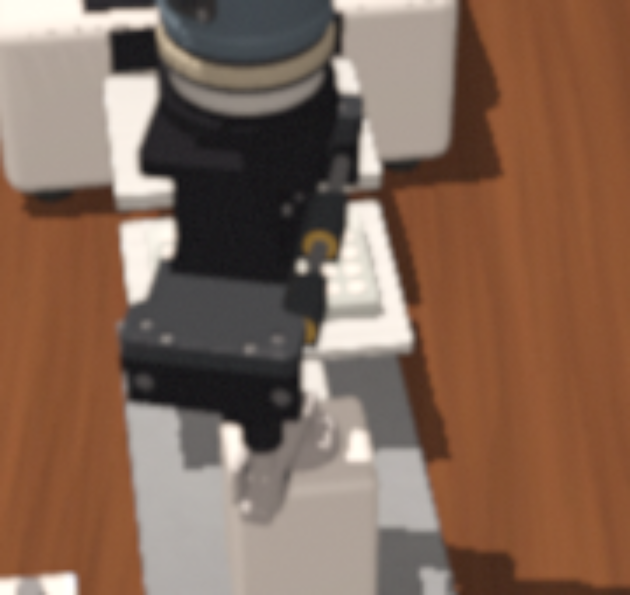

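The crank is at about 277° and going well. Next call.

Call:
arm_command([
  {"claw":0,"dx":0.3,"dy":-1.3,"dz":0.1,"twist":0},
  {"claw":0,"dx":0.9,"dy":-2.6,"dz":0.1,"twist":0},
  {"claw":0,"dx":1.7,"dy":-3.7,"dz":0.1,"twist":0},
  {"claw":0,"dx":2.7,"dy":-4.6,"dz":0.1,"twist":0},
  {"claw":0,"dx":3.9,"dy":-5.2,"dz":0.1,"twist":0},
  {"claw":0,"dx":5.3,"dy":-5.6,"dz":0.1,"twist":0},
  {"claw":0,"dx":6.6,"dy":-5.7,"dz":0,"twist":0},
  {"claw":0,"dx":8.0,"dy":-5.5,"dz":0,"twist":0},
])

```text
time_s: 9.6
position: [0.595, 0.0401, 0.2054]
tcp_rot: [[-0.167, -0.986, 0.008], [-0.986, 0.167, 0.007], [-0.008, -0.007, -1.0]]
force: [-4.2, 6.0, 4.7]
opening: 0.243
```

Run:
```python
from h import *
crank([10,22,34,46,54,60,60,60],R=.0655)
cv2.imwrite("pics/s9full.png",bot.capture("side")[:,:,::-1]); cv2.imwrite("pics/t9full.png",bot.capture("top")[:,:,::-1])
a=cv2.imread("pics/s9full.png")[90:240,265:425]; cv2.imwrite("pics/s9.png",cv2.resize(a,None,fx=4,fy=4,interpolation=cv2.INTER_CUBIC))
```

```text
phi 14.349145795104151 r 0.06659396731311108 z 0.20538492275896125 open 0.2427969023681263 F [-4.2  6.   4.7] t 9.6
[1.1 0.5 0. ]
[2.2 1.2 0. ]
[ 3.3  2.1 -0. ]
[ 4.1  3.2 -0. ]
[ 4.5  4.  -0. ]
[ 4.7  4.7 -0. ]
[ 4.7  4.7 -0. ]
[ 4.7  4.7 -0. ]
```

View pics/s9.png

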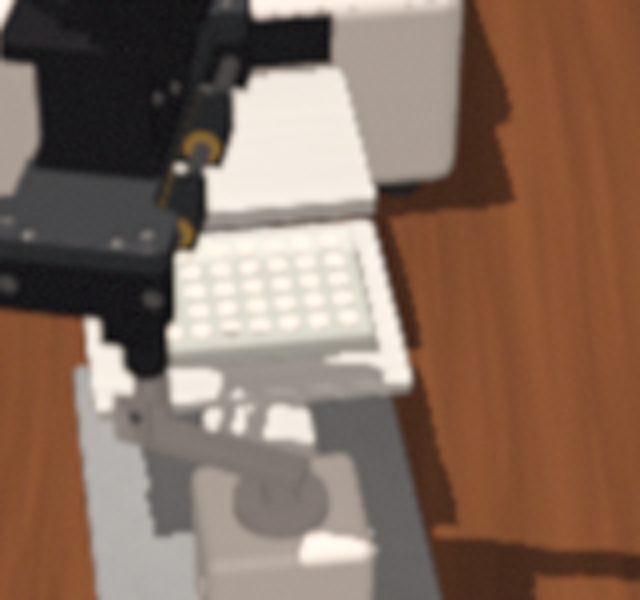

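View pics/t9full.png

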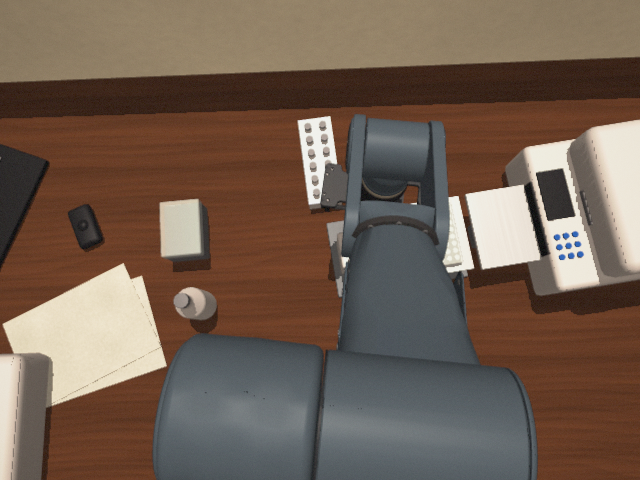

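The crank is now at about 374° (platform up about 25 mm). In the crop the ledge's near edge is at (375,190) and the platform corner at (372,222), so it's still below. I'll add about 60°, then let go and measure properly.

Call:
arm_command([
  {"claw":0,"dx":1.1,"dy":0.5,"dz":0,"twist":0},
  {"claw":0,"dx":2.2,"dy":1.2,"dz":0,"twist":0},
  {"claw":0,"dx":3.3,"dy":2.1,"dz":0,"twist":0},
  {"claw":0,"dx":4.1,"dy":3.2,"dz":0,"twist":0},
  {"claw":0,"dx":4.5,"dy":4.0,"dz":0,"twist":0},
  {"claw":0,"dx":4.7,"dy":4.7,"dz":0,"twist":0},
  {"claw":0,"dx":4.7,"dy":4.7,"dz":0,"twist":0},
])

```text
time_s: 10.28
position: [0.5381, 0.0015, 0.2053]
tcp_rot: [[-0.17, -0.986, 0.006], [-0.985, 0.17, 0.008], [-0.009, -0.005, -1.0]]
force: [0.4, 8.4, 3.2]
opening: 0.243
```

Run:
```python
from h import *
crank([10],n=1,R=.0655)
```

```text
phi 77.06520388490986 r 0.06556408553186169 z 0.20531178459683103 open 0.24318746485525147 F [0.4 8.4 3.2] t 10.2833
[0.2 1.1 0. ]
```

Call:
arm_command([
  {"claw":0.5,"dx":0,"dy":0,"dz":0,"twist":0},
  {"claw":0.9,"dx":0,"dy":0,"dz":0,"twist":0},
  {"claw":0.9,"dx":0,"dy":0,"dz":0,"twist":0},
  {"claw":0.9,"dx":0,"dy":0,"dz":-2,"twist":0},
  {"claw":0.9,"dx":0,"dy":0,"dz":-5,"twist":0},
  {"claw":0.9,"dx":0,"dy":0,"dz":-8,"twist":0},
  {"claw":0.9,"dx":0,"dy":3,"dz":-10,"twist":0},
  {"claw":0.9,"dx":0,"dy":6,"dz":-10,"twist":0},
])

```text
time_s: 10.95
position: [0.4819, 0.0089, 0.3093]
tcp_rot: [[-0.17, -0.985, 0.017], [-0.985, 0.17, 0.004], [-0.007, -0.016, -1.0]]
force: [-0.1, 0.6, 0.7]
opening: 0.772
```

Run:
```python
from h import *
s=bot.read_state();print(s["position"],s["opening"],s["force"],s["time_s"])
cv2.imwrite("pics/w10.png",bot.capture("wrist")[:,:,::-1])
cv2.imwrite("pics/s10full.png",bot.capture("side")[:,:,::-1])
a=cv2.imread("pics/s10full.png")[90:240,265:425]; cv2.imwrite("pics/s10.png",cv2.resize(a,None,fx=4,fy=4,interpolation=cv2.INTER_CUBIC))
```

```text
[0.48186575 0.00887877 0.30931211] 0.7722547100555579 [-0.13784178  0.6353916   0.67454018] 10.95
```

View pics/w10.png

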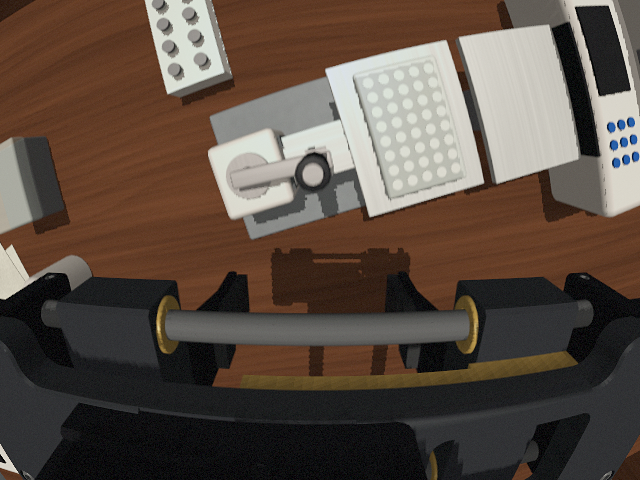

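View pics/s10.png

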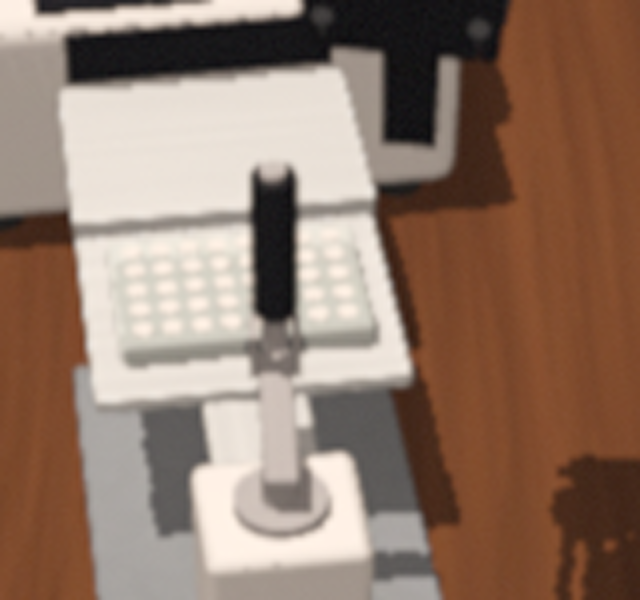

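The wrist picture shows the handle upright at (313,172), with the whole platform (corners near (326,69), (447,41), (483,184), (370,216)) and ledge in view. For the height difference I want two lower stereo views, so I'll move for those.

Run:
```python
from h import *
go((.41,-.06,.23),-99);go((.41,-.19,.23))
```

```text
P (0.41, -0.06, 0.23) d [8.15 5.1  7.48] twist -0.7420113738240843
P (0.41, -0.19, 0.23) d [20.96  2.9   7.38] twist None
```

Call:
arm_command([
  {"claw":0.9,"dx":1,"dy":2.6,"dz":0,"twist":0},
  {"claw":0.9,"dx":4,"dy":5,"dz":0,"twist":0},
  {"claw":0.9,"dx":7,"dy":5,"dz":2.5,"twist":0},
  {"claw":0.9,"dx":8,"dy":5,"dz":5,"twist":0},
  {"claw":0.9,"dx":8,"dy":5,"dz":7,"twist":0},
  {"claw":0.9,"dx":8,"dy":5,"dz":7.5,"twist":0},
  {"claw":0.9,"dx":8,"dy":5,"dz":7.5,"twist":0},
  {"claw":0.9,"dx":8,"dy":5,"dz":7.5,"twist":0},
])

```text
time_s: 11.72
position: [0.4119, -0.059, 0.23]
tcp_rot: [[-0.169, -0.986, 0.003], [-0.986, 0.169, 0.007], [-0.007, -0.002, -1.0]]
force: [-0.4, 1.1, 0.4]
opening: 0.903
```

Run:
```python
from h import *
import json
s=bot.read_state();print(s["position"],s["qvel"].round(2) if hasattr(s["qvel"],"round") else s["qvel"])
cv2.imwrite("pics/w11.png",bot.capture("wrist")[:,:,::-1])
json.dump([np.array(s["position"]).tolist(),np.array(s["tcp_rot"]).tolist()],open("w11.json","w"))
go((.41,-.19,.23),-99)
```

```text
[ 0.41191354 -0.05902107  0.22999823] [ 0.53 -1.12 -1.08  0.1   0.02 -0.03]
P (0.41, -0.19, 0.23) d [12.95 -1.98 -0.04] twist -0.7013086284582641
```

View pics/w11.png

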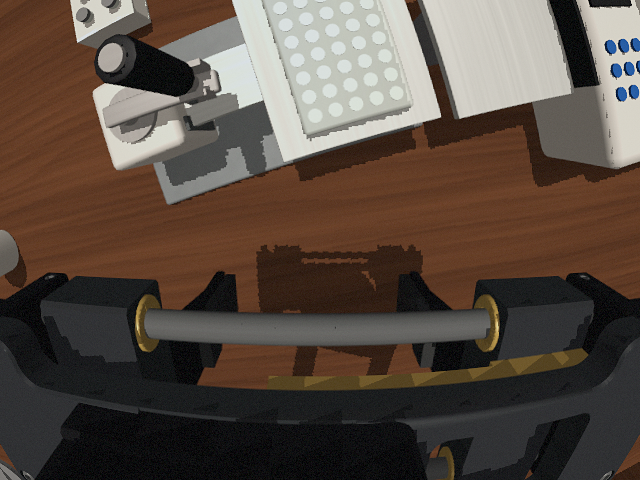

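Call:
arm_command([
  {"claw":0.9,"dx":3,"dy":-1,"dz":0,"twist":0},
  {"claw":0.9,"dx":6,"dy":-3,"dz":0,"twist":0},
  {"claw":0.9,"dx":9,"dy":-5,"dz":0,"twist":0},
  {"claw":0.9,"dx":11.5,"dy":-6,"dz":0,"twist":0},
  {"claw":0.9,"dx":12.3,"dy":-6,"dz":0,"twist":0},
  {"claw":0.9,"dx":12.3,"dy":-6,"dz":0,"twist":0},
  {"claw":0.9,"dx":12.3,"dy":-6,"dz":0,"twist":0},
  {"claw":0.9,"dx":12.3,"dy":-6,"dz":0,"twist":0},
])

```text
time_s: 12.43
position: [0.4501, -0.1887, 0.2301]
tcp_rot: [[-0.167, -0.986, 0.004], [-0.986, 0.167, 0.007], [-0.008, -0.003, -1.0]]
force: [-1.1, -0.1, 0.3]
opening: 0.899
```

Run:
```python
from h import *
import json
s=bot.read_state();print(s["position"])
cv2.imwrite("pics/w12.png",bot.capture("wrist")[:,:,::-1])
json.dump([np.array(s["position"]).tolist(),np.array(s["tcp_rot"]).tolist()],open("w12.json","w"))
```

```text
[ 0.45010997 -0.18874764  0.23007386]
```

View pics/w12.png

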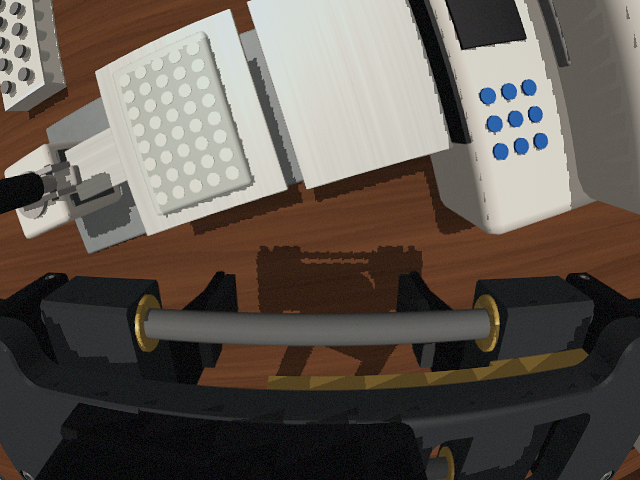

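A good view: platform corners at about (96,71), (231,10), (287,188), (149,236), and the ledge at (248,2), (307,188), (450,149). I'll enlarge the corners in both views.

Run:
```python
import cv2,numpy as np
def tiles(src,pts,out):
    a=cv2.imread(src);a=cv2.copyMakeBorder(a,20,20,20,20,cv2.BORDER_CONSTANT);r=[]
    for u,v in pts:
        c=cv2.resize(a[v+20-12:v+20+13,u+20-12:u+20+13],None,fx=8,fy=8,interpolation=cv2.INTER_CUBIC)
        for k in range(0,25,4): cv2.putText(c,str(u-12+k),(k*8,8),0,.28,(0,0,255),1);cv2.putText(c,str(v-12+k),(0,k*8+12),0,.28,(0,0,255),1)
        for k in range(2,25,4): cv2.line(c,(k*8+4,0),(k*8+4,200),(0,255,0) if 0 else (120,120,120),1) if 0 else None
        r.append(c)
    while len(r)%4: r.append(r[0]*0)
    cv2.imwrite(out,np.vstack([np.hstack(r[i:i+4]) for i in range(0,len(r),4)]))
tiles("pics/w12.png",[(96,71),(231,12),(287,188),(149,236),(248,12),(307,188),(450,149)],"pics/c12.png")
tiles("pics/w11.png",[(441,116),(284,162),(454,119),(574,92)],"pics/c11.png")
```

```text
(no output)
```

View pics/c12.png

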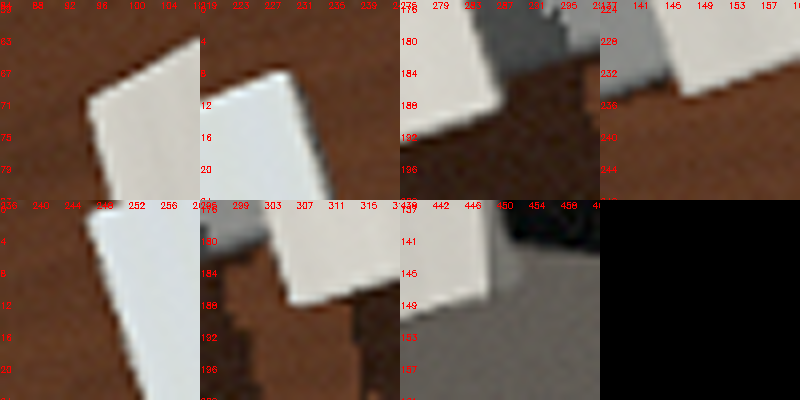

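View pics/c11.png

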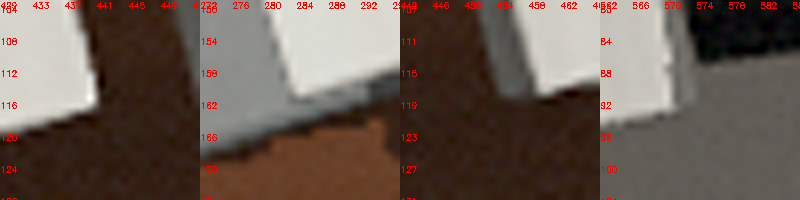

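```bash
cat > fit.py <<'E'
from h import *
import json
from scipy.spatial.transform import Rotation as Ro
def fit(obs,gap=None):
    poses={k:[np.array(a) for a in json.load(open(k+".json"))] for k in obs}
    names=list(obs)
    def corners(x):
        y=x[6];a=np.array([np.cos(y),np.sin(y)]);b=np.array([np.sin(y),-np.cos(y)]) # a: +x-ish, b: toward reader(-y)
        out={}
        for nm,c,z,L,W in(("p",x[0:2],x[2],.155,.130),("l",x[3:5],x[5],.160,.125)):
            for sa in(1,-1):
                for sb in(1,-1): out[nm+("+" if sa>0 else "-")+("r" if sb>0 else "f")]=np.r_[c+a*sa*L/2+b*sb*W/2,z]
        return out
    def res(x):
        C_=corners(x);r=[]
        for i,n in enumerate(names):
            e=x[7+6*i:13+6*i];pos=poses[n][0]+e[:3];rot=Ro.from_rotvec(e[3:]).as_matrix()@poses[n][1]
            for k,uv in obs[n].items(): r+=list((np.array(wproj(C_[k],pos,rot))-uv)/.4)
            r+=list(e[:3]/.001)+list(e[3:]/.004)
        return np.array(r)
    x0=np.r_[.56,-.095,.105,.567,-.235,.107,np.radians(8),np.zeros(6*len(names))]
    s=least_squares(res,x0,x_scale='jac');x=s.x;cov=np.linalg.inv(s.jac.T@s.jac)
    v=np.zeros(len(x));v[2]=1;v[5]=-1
    print("plat",x[:3].round(4),"ledge",x[3:6].round(4),"yaw",np.degrees(x[6]).round(2),"dz mm",1e3*(x[2]-x[5]),"+-",1e3*np.sqrt(v@cov@v),"cost",s.cost, "n",len(s.fun))
    b=np.array([np.sin(x[6]),-np.cos(x[6])]);print("gap mm",1e3*((x[3:5]-x[:2])@b-.1275),"e",(x[7:]*1e3).round(2)); print((s.fun*.4).round(1)[:16])
    return x
E
cat > f1.py <<'E'
from fit import *
fit({"w12":{"p+f":(94.5,70.8),"p+r":(229.8,8.3),"p-r":(287.3,188.5),"p-f":(146.7,235.5),"l+f":(246.5,1.05),"l-f":(305.9,188.5),"l-r":(448.5,148.5)},
"w11":{"p-r":(440.7,116.5),"p-f":(283.05,161.7),"l-f":(458.2,118.5),"l-r":(570.5,93.8)}})
E
python3 f1.py
```

```text
plat [ 0.5517 -0.0974  0.1029] ledge [ 0.5676 -0.2379  0.1002] yaw 7.09 dz mm 2.711368109205761 +- 0.7336779396113249 cost 74.44272738166686 n 34
gap mm 13.866452262876388 e [  0.46  -0.36   1.05 -13.59   8.13   0.39  -0.46   0.36  -1.05  -6.68
   0.74  -1.13]
[-0.4 -0.4  0.2  0.3 -0.9  0.5  0.  -0.8  0.3  1.9 -1.2 -0.2  2.4 -1.2
  0.2 -0.1]
```

```bash
cat > f1.py <<'E'
from fit import *
fit({"w12":{"p+f":(94.5,70.8),"p+r":(229.8,8.3),"p-r":(287.3,188.5),"p-f":(146.7,235.5),"l+f":(246.5,1.05),"l-f":(305.9,188.5)},
"w11":{"p-r":(440.7,116.5),"p-f":(283.05,161.7),"l-f":(458.2,118.5)}})
fit({"w12":{"p+f":(94.5,70.8),"p+r":(229.8,8.3),"p-r":(287.3,188.5),"p-f":(146.7,235.5),"l-f":(305.9,188.5)},
"w11":{"p-r":(440.7,116.5),"p-f":(283.05,161.7),"l-f":(458.2,118.5)}})
E
python3 f1.py
```

```text
plat [ 0.5526 -0.096   0.1049] ledge [ 0.5689 -0.2369  0.105 ] yaw 7.39 dz mm -0.16712537856594656 +- 0.7908219600990878 cost 2.9179096966928766 n 30
gap mm 14.28327846132707 e [-0.13  0.12 -0.07 -2.86 -2.38 -0.09  0.13 -0.12  0.07 -0.36 -0.35  0.29]
[ 0.  -0.  -0.1 -0.3 -0.3  0.2  0.4 -0.3 -0.1  0.1  0.1  0.2 -0.1  0.
 -0.  -0.3]
plat [ 0.5526 -0.096   0.1049] ledge [ 0.5689 -0.2368  0.1048] yaw 7.4 dz mm 0.11236602278695551 +- 1.359259682167915 cost 2.7611940466257727 n 28
gap mm 14.24488571905344 e [-0.14  0.12  0.01 -3.03 -2.61 -0.04  0.14 -0.12 -0.01 -0.19 -0.29  0.25]
[ 0.   0.  -0.2 -0.3 -0.3  0.2  0.4 -0.3  0.1  0.3 -0.1  0.   0.  -0.3
 -0.3 -0. ]
```

Without the ledge corners at the reader (probably set partly into it) the fit is clean: residuals 0.4 px or less, gap 14.3 mm against a nominal 14. It gives dz ≈ -0.2 ± 0.8 mm. I'll cross-check against the side camera.

Run:
```python
from h import *
bgr=bot.capture("side")[:,:,::-1]; cv2.imwrite("pics/s12full.png",bgr)
a=bgr[105:205,275:375]; cv2.imwrite("pics/s12.png",cv2.resize(a,None,fx=6,fy=6,interpolation=cv2.INTER_CUBIC))
y=np.radians(7.39);A=np.array([np.cos(y),np.sin(y)]);B=np.array([np.sin(y),-np.cos(y)])
p=np.array([.5526,-.096]);l=np.array([.5689,-.2369])
for nm,c,L,W in(("p",p,.155,.13),("l",l,.16,.125)):
  for z in(.101,.105,.109):
    P=[np.r_[c+A*sa*L/2+B*sb*W/2,z] for sa,sb in((1,1),(-1,1),(-1,-1),(1,-1))]
    print(nm,z,((proj("side",P)-[275,105])*6+2.5).round(0).tolist())
```

```text
p 0.101 [[52.0, 278.0], [492.0, 241.0], [553.0, 480.0], [80.0, 523.0]]
p 0.105 [[51.0, 269.0], [492.0, 232.0], [553.0, 471.0], [79.0, 513.0]]
p 0.109 [[51.0, 260.0], [492.0, 223.0], [554.0, 462.0], [79.0, 504.0]]
l 0.101 [[25.0, 52.0], [447.0, 18.0], [498.0, 216.0], [48.0, 254.0]]
l 0.105 [[24.0, 43.0], [447.0, 9.0], [498.0, 206.0], [47.0, 245.0]]
l 0.109 [[24.0, 34.0], [448.0, 0.0], [499.0, 197.0], [46.0, 235.0]]
```

View pics/s12.png

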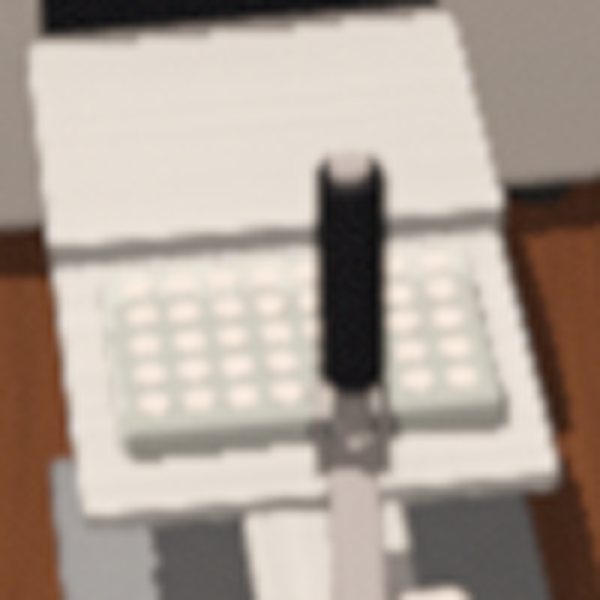

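Run:
```python
from h import *
g=cv2.cvtColor(cv2.imread("pics/s12full.png"),cv2.COLOR_BGR2GRAY)
for c in (290,300,310,320,345,350,354): print(c,g[134:156,c].tolist())
for c in (345,350,354,300): print(c,g[170:196,c].tolist())
y=np.radians(7.39);A=np.array([np.cos(y),np.sin(y)]);B=np.array([np.sin(y),-np.cos(y)])
p=np.array([.5526,-.096]);l=np.array([.5689,-.2369])
def edge(c,W,sb,z,cols):
    P=proj("side",[np.r_[c+A*t+B*sb*W/2,z] for t in(.06,-.06)]); return np.interp(cols,*P[np.argsort(P[:,0])].T) if 0 else P[0,1]+(np.array(cols)-P[0,0])*(P[1,1]-P[0,1])/(P[1,0]-P[0,0])
cols=[290,300,310,320,345,350,354]
print("l",edge(l,.125,-1,.105,cols).round(1));print("p",edge(p,.13,1,.105,cols).round(1),edge(p,.13,1,.108,cols).round(1)); print("pf",edge(p,.13,-1,.105,cols).round(1))
```

```text
290 [224, 224, 223, 224, 223, 225, 225, 226, 226, 228, 225, 200, 153, 133, 156, 201, 225, 228, 227, 225, 223, 223]
300 [224, 224, 224, 225, 224, 226, 225, 227, 228, 225, 202, 154, 132, 153, 195, 218, 224, 229, 228, 220, 212, 212]
310 [223, 223, 224, 224, 225, 225, 226, 227, 224, 198, 151, 133, 146, 181, 210, 225, 232, 235, 231, 224, 218, 217]
320 [222, 223, 223, 224, 224, 225, 227, 223, 197, 151, 132, 140, 173, 209, 227, 233, 237, 236, 225, 217, 227, 237]
345 [221, 223, 223, 224, 225, 221, 196, 149, 130, 144, 182, 208, 223, 230, 233, 228, 223, 217, 213, 211, 205, 203]
350 [221, 223, 223, 223, 222, 209, 178, 140, 132, 156, 199, 220, 226, 228, 229, 224, 216, 216, 223, 223, 213, 209]
354 [222, 223, 224, 224, 219, 194, 149, 130, 138, 172, 207, 223, 224, 224, 221, 220, 220, 217, 200, 184, 187, 195]
345 [213, 203, 187, 162, 143, 135, 152, 197, 222, 226, 225, 222, 222, 225, 222, 197, 150, 126, 109, 90, 85, 86, 86, 86, 85, 85]
350 [205, 198, 177, 150, 138, 133, 151, 197, 223, 226, 224, 222, 224, 224, 214, 183, 144, 115, 93, 85, 85, 86, 85, 87, 87, 87]
354 [203, 190, 167, 144, 137, 133, 152, 199, 223, 226, 224, 223, 225, 223, 199, 156, 136, 119, 92, 83, 85, 86, 86, 86, 87, 85]
300 [220, 234, 237, 226, 211, 201, 188, 164, 144, 137, 132, 152, 200, 224, 225, 223, 224, 225, 224, 199, 156, 135, 121, 115, 120, 125]
l [144.7 143.9 143.  142.2 140.1 139.6 139.3]
p [148.9 148.  147.2 146.3 144.2 143.8 143.4] [147.7 146.9 146.  145.2 143.  142.6 142.3]
pf [189.9 189.  188.1 187.3 185.  184.6 184.2]
```

The side camera hints the platform is about 1–2 mm high and the wrist fit says about level. I'll take two more stereo views at steeper opposing angles to settle it.

Run:
```python
from h import *
import json
P,R=[np.array(a) for a in json.load(open("w12.json"))]
print(watz((492,233),0.02,P,R),watz((435,160),.12,P,R),watz((573,205),.1,P,R))
# reader top heights via side/top images: top-view lid corner vs side
print(tri([(243,40),(367,40)],[(575,150),(600,270)]))
go((.46,0.0,.25));go((.43,-.25,.26))
```

```text
[ 0.38911706 -0.37668588  0.02      ] [ 0.49026595 -0.28569847  0.12      ] [ 0.43039307 -0.43208817  0.1       ]
[[ 0.70560455 -0.32987535  0.25136401]
 [ 0.45921487 -0.34572294  0.24579272]]
P (0.46, 0.0, 0.25) d [-18.79   2.18  -1.86] twist None
P (0.43, -0.25, 0.26) d [ 6.36  0.96 -3.05] twist None
```

Call:
arm_command([
  {"claw":0.9,"dx":-3,"dy":0,"dz":-2,"twist":0},
  {"claw":0.9,"dx":-6.5,"dy":0.4,"dz":-3,"twist":0},
  {"claw":0.9,"dx":-10,"dy":0.8,"dz":-3,"twist":0},
  {"claw":0.9,"dx":-13.5,"dy":1.2,"dz":-3,"twist":0},
  {"claw":0.9,"dx":-17,"dy":1.8,"dz":-3,"twist":0},
  {"claw":0.9,"dx":-18.8,"dy":2,"dz":-3,"twist":0},
  {"claw":0.9,"dx":-18.8,"dy":2,"dz":-3,"twist":0},
  {"claw":0.9,"dx":-18.8,"dy":2,"dz":-3,"twist":0},
])

```text
time_s: 13.2
position: [0.4612, 0.0013, 0.2616]
tcp_rot: [[-0.163, -0.987, 0.004], [-0.987, 0.163, 0.007], [-0.007, -0.003, -1.0]]
force: [0.4, -0.1, 0.1]
opening: 0.898
```

Run:
```python
from h import *
import json
s=bot.read_state();print(s["position"],s["qvel"])
cv2.imwrite("pics/w13.png",bot.capture("wrist")[:,:,::-1])
json.dump([np.array(s["position"]).tolist(),np.array(s["tcp_rot"]).tolist()],open("w13.json","w"))
```

```text
[0.46118667 0.00130747 0.26163727] [-2.56520737  0.59487013 -0.8368545  -0.40551277 -0.21905673 -0.15908589]
```

View pics/w13.png

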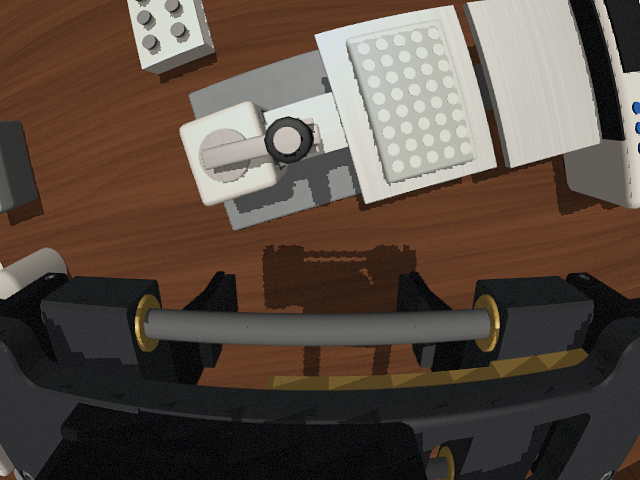

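Call:
arm_command([
  {"claw":0.9,"dx":4,"dy":0,"dz":-1,"twist":0},
  {"claw":0.9,"dx":8,"dy":-0.4,"dz":-2,"twist":0},
  {"claw":0.9,"dx":12,"dy":-0.8,"dz":-2,"twist":0},
  {"claw":0.9,"dx":16,"dy":-1.1,"dz":-2,"twist":0},
  {"claw":0.9,"dx":20,"dy":-1.1,"dz":-2,"twist":0},
  {"claw":0.9,"dx":23,"dy":-1.1,"dz":-2,"twist":0},
  {"claw":0.9,"dx":25,"dy":-1.1,"dz":-2,"twist":0},
  {"claw":0.9,"dx":25,"dy":-1.1,"dz":-2,"twist":0},
])

```text
time_s: 13.92
position: [0.4303, -0.2541, 0.2799]
tcp_rot: [[-0.171, -0.985, 0.005], [-0.985, 0.171, 0.003], [-0.004, -0.005, -1.0]]
force: [0.7, -0.5, 0.2]
opening: 0.903
```

Call:
arm_command([
  {"claw":0.9,"dx":0,"dy":0,"dz":0,"twist":0},
  {"claw":0.9,"dx":0,"dy":0,"dz":0,"twist":0},
  {"claw":0.9,"dx":0,"dy":0,"dz":0,"twist":0},
])

```text
time_s: 14.17
position: [0.43, -0.2534, 0.2797]
tcp_rot: [[-0.171, -0.985, 0.005], [-0.985, 0.171, 0.004], [-0.005, -0.004, -1.0]]
force: [0.1, 0.2, -0.1]
opening: 0.899
```

Run:
```python
from h import *
import json
s=bot.read_state();print(s["position"],s["qvel"])
cv2.imwrite("pics/w14.png",bot.capture("wrist")[:,:,::-1])
json.dump([np.array(s["position"]).tolist(),np.array(s["tcp_rot"]).tolist()],open("w14.json","w"))
```

```text
[ 0.42997423 -0.25343747  0.2797306 ] [ 1.04121729 -0.32808895  0.18789005  0.02814278  0.0830627  -0.01949971]
```

View pics/w14.png

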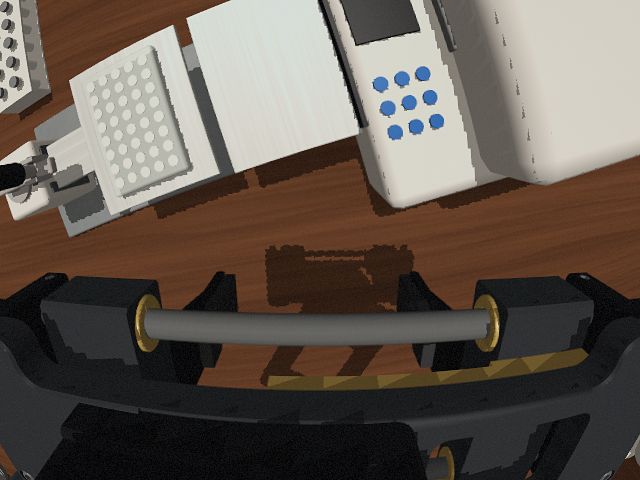

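Both views contain the whole gap. I'll refine the corners.

Run:
```python
import cv2,numpy as np
def tiles(src,pts,out):
    a=cv2.imread(src);a=cv2.copyMakeBorder(a,20,20,20,20,cv2.BORDER_CONSTANT);r=[]
    for u,v in pts:
        c=cv2.resize(a[v+20-12:v+20+13,u+20-12:u+20+13],None,fx=8,fy=8,interpolation=cv2.INTER_CUBIC)
        cv2.rectangle(c,(0,0),(199,199),(0,0,255),1); r.append(c)
    cv2.imwrite(out,np.vstack([np.hstack(r[i:i+3]) for i in range(0,len(r),3)]))
tiles("pics/w13.png",[(316,36),(454,12),(495,167),(363,203),(467,12),(508,167)],"pics/c13.png")
tiles("pics/w14.png",[(70,79),(178,26),(220,172),(112,216),(186,16),(231,173)],"pics/c14.png")
```

```text
(no output)
```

View pics/c13.png

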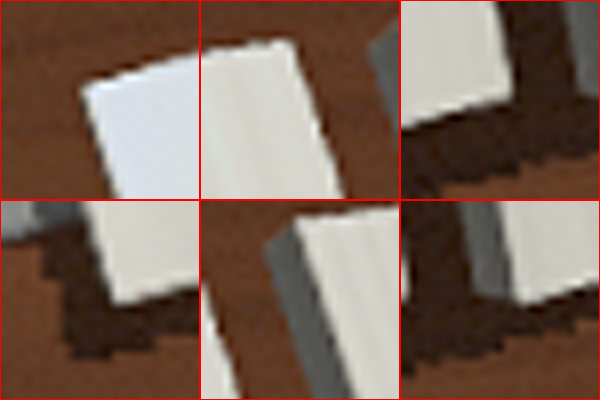

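View pics/c14.png

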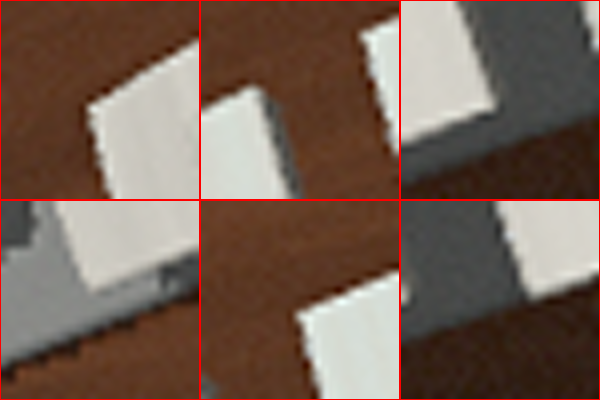

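```bash
cat > f2.py <<'E'
import fit as F
O={"w12":{"p+f":(94.5,70.8),"p+r":(229.8,8.3),"p-r":(287.3,188.5),"p-f":(146.7,235.5),"l+f":(246.5,1.05),"l-f":(305.9,188.5)},
"w11":{"p-r":(440.7,116.5),"p-f":(283.05,161.7),"l-f":(458.2,118.5)},
"w13":{"p+f":(313.8,34.7),"p+r":(453.2,4.4),"p-r":(496.7,166.55),"p-f":(364.9,203.55),"l+f":(466.7,1.9),"l-f":(510.3,167.55)},
"w14":{"p+f":(68.5,79.9),"p+r":(172.8,24.5),"p-r":(219.4,172.8),"p-f":(111.2,215.05),"l+f":(185.8,18.05),"l-f":(234.4,172.8)}}
if __name__=="__main__":
    F.fit(O)
    for k in ("w12","w13","w14"): print("--",k);F.fit({k:O[k]})
    print("--13+14"); F.fit({k:O[k] for k in("w13","w14")})
E
python3 f2.py
```

```text
Traceback (most recent call last):
  File "f2.py", line 7, in <module>
    F.fit(O)
    ~~~~~^^^
  File "fit.py", line 22, in fit
    s=least_squares(res,x0,x_scale='jac');x=s.x;cov=np.linalg.inv(s.jac.T@s.jac)
  File "fit.py", line 18, in res
    for k,uv in obs[n].items(): r+=list((np.array(wproj(C_[k],pos,rot))-uv)/.4)
                                                  ~~~~~^^^^^^^^^^^^^^^
  File "h.py", line 14, in wproj
    c=bot.calibration("wrist");T=np.eye(4);T[:3,:3]=rot;T[:3,3]=pos
ValueError: time passes only in moves, steps and waits
```

```bash
sed -i 's/^C={n/CW=bot.calibration("wrist")\nC={n/; s/c=bot.calibration("wrist");/c=CW;/' h.py; python3 f2.py 2>&1 | tail -30
```

```text
plat [ 0.5522 -0.0959  0.1046] ledge [ 0.5686 -0.2366  0.105 ] yaw 7.43 dz mm -0.4116969955617611 +- 0.4836918643057564 cost 6.047654299190613 n 66
gap mm 14.217727491207505 e [-0.38  0.27 -0.19 -3.23 -1.98  0.68 -0.14 -0.07 -0.02 -0.1   0.32  0.58
  0.41  0.09 -0.22  2.24  1.03 -0.15  0.11 -0.28  0.43 -0.24  0.36 -0.4 ]
[ 0.  -0.  -0.1 -0.3 -0.2  0.2  0.4 -0.3 -0.2  0.1  0.1  0.3 -0.2  0.1
 -0.1 -0.3]
-- w12
plat [ 0.5526 -0.0961  0.1051] ledge [ 0.5692 -0.2369  0.1049] yaw 7.37 dz mm 0.16569174008727872 +- 1.0982747532011623 cost 1.8226495077679867 n 18
gap mm 14.256350276683843 e [ 0.    0.   -0.   -2.7  -2.42 -0.  ]
[ 0.   0.  -0.1 -0.3 -0.2  0.4  0.3 -0.2 -0.1  0.   0.1 -0.   0.   0.
 -0.  -0.3]
-- w13
plat [ 0.5516 -0.096   0.1049] ledge [ 0.5682 -0.2369  0.1052] yaw 7.45 dz mm -0.31126428161901143 +- 1.2757402162470974 cost 0.9109135603355111 n 18
gap mm 14.343843260714612 e [ 0.   -0.    0.    1.56  1.63 -0.  ]
[ 0.1 -0.3 -0.2  0.2 -0.   0.   0.1  0.1 -0.1  0.   0.1 -0.   0.  -0.
  0.   0.2]
-- w14
plat [ 0.5519 -0.0956  0.1039] ledge [ 0.5683 -0.2362  0.1042] yaw 7.45 dz mm -0.29802649939239534 +- 1.524302194994608 cost 1.3069751244358054 n 18
gap mm 14.005678677336874 e [ 0.   -0.   -0.   -0.78  1.25 -0.  ]
[ 0.4  0.1 -0.1 -0.1  0.1  0.1 -0.4 -0.1 -0.2  0.1  0.2 -0.1  0.  -0.
 -0.  -0.1]
--13+14
plat [ 0.5518 -0.0957  0.1043] ledge [ 0.5682 -0.2364  0.1049] yaw 7.46 dz mm -0.559531226786314 +- 0.6146773443576128 cost 2.66046182100719 n 36
gap mm 14.136323792586891 e [ 0.12  0.16 -0.32  2.53  1.93  0.12 -0.12 -0.16  0.32 -0.54  0.94  0.27]
[ 0.1 -0.3 -0.2  0.2  0.  -0.1  0.1  0.1 -0.2  0.1  0.1  0.1  0.   0.1
 -0.1  0.3]
```

Every view agrees: dz ≈ -0.4 ± 0.5 mm from all four, and each single view is within 0.35 mm of zero. I'll run it with plate sizes freed, and check how upright the handle is.

```bash
sed -e 's/L,W in(("p",x\[0:2\],x\[2\],.155,.130),("l",x\[3:5\],x\[5\],.160,.125))/L,W in(("p",x[0:2],x[2],.155+x[-3],.130+x[-2]),("l",x[3:5],x[5],.160+x[-1],.125))/; s/np.zeros(6\*len(names))\]/np.zeros(6*len(names)+3)]/; s/return np.array(r)/return np.array(r+list(x[-3:]\/.005))/' fit.py > fitfree.py; sed 's/import fit as F/import fitfree as F/' f2.py > f3.py; python3 f3.py | head -3
python3 - <<'E'
from h import *
import json
P,R=[np.array(a) for a in json.load(open("w13.json"))]
print("top end",watz((289,141),.256,P,R))
P,R=[np.array(a) for a in json.load(open("w12.json"))]
e=atz("side",(350/6+275,165/6+105),.256);b=atz("side",(352/6+275,440/6+105),.161);print("side: end",e,"pivot",b)
h=np.array([.534,.0669]);a=np.radians(-9.4-437);print("pivot exp",h+.065*np.array([np.cos(a),np.sin(a)]))
im=cv2.imread("pics/w13.png")[95:205,165:355];cv2.imwrite("pics/w13h.png",cv2.resize(im,None,fx=4,fy=4))
E
```

```text
plat [ 0.552  -0.0959  0.1053] ledge [ 0.5684 -0.2366  0.1057] yaw 7.42 dz mm -0.437732821020706 +- 0.5936079591078979 cost 5.234294268720636 n 69
gap mm 14.078548781790461 e [-0.39  0.28 -0.21 -2.39 -1.47  0.73 -0.12 -0.09  0.2  -0.41  0.04  0.41
  0.34 -0.02 -0.31  1.49  1.24 -0.37  0.17 -0.17  0.32  0.47  0.89 -0.26
top end [0.53244015 0.00194912 0.256     ]
side: end [5.31826706e-01 5.21637709e-04 2.56000000e-01] pivot [0.53174841 0.0103877  0.161     ]
pivot exp [0.53808138 0.00202826]
```

View pics/w13h.png

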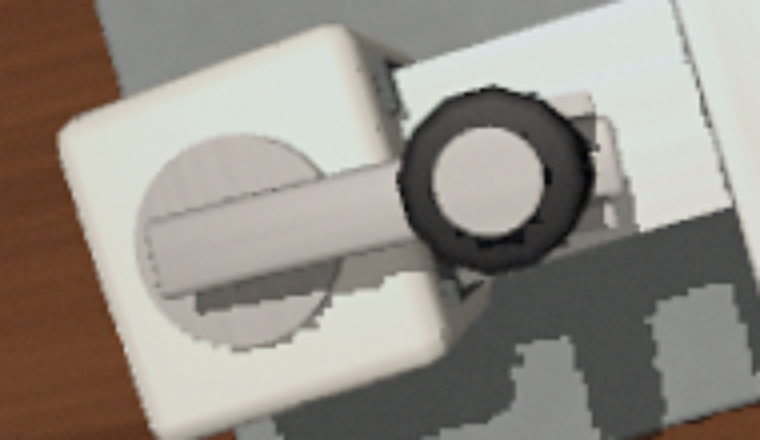

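The handle end sits 65 mm from the crank axis, so the handle is upright. With sizes freed, dz = -0.44 ± 0.6 mm. The robot is clear of everything, so I'm handing in.

Run:
```python
from h import *
a=cv2.imread("pics/s12full.png");cv2.imwrite("pics/final_top.png",bot.capture("top")[:,:,::-1])
s=bot.read_state();print(s["time_s"],np.round(s["force"],1))
print(bot.hand_in())
```

```text
14.2667 [-0.2 -0.1  0.8]
the job is handed in; nothing more can be done
None
```

View pics/final_top.png

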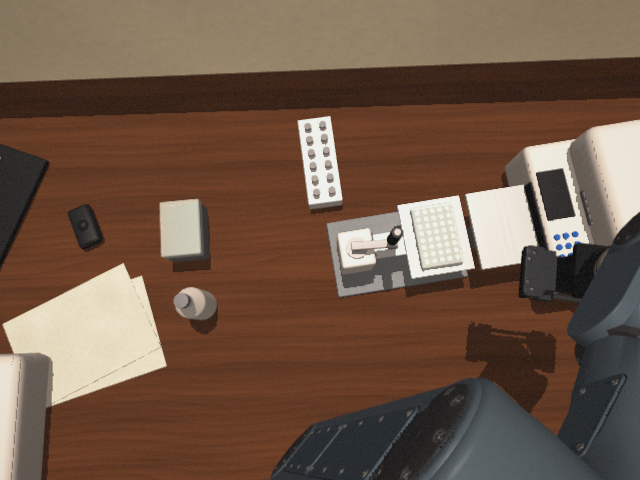

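I folded the handle out to its stop and let go. I then took it again, cranked it clockwise about 437° (7.6 rad), released it and backed off. The job was handed in at 14.3 s; no verdict is reported.

Last checks:
- **Platform height:** four wrist views put the platform's top 0.4 ± 0.5 mm below the ledge's top (limit 2.5 mm). The fitted gap of 14.2 mm agrees with the stated 14 mm.
- **Handle:** it stands upright. Its end measured about 65 mm from the crank axis, as an upright handle should.
- **Bystanders:** the wash bottle, tip box and tube rack look unmoved in the last top picture. The robot was touching nothing.

Checks that disagreed:
- **Side camera:** its coarser edge reading suggested the platform is about 1–2 mm high.
- **First triangulation:** the rough starting heights plus the crank travel suggested about 4 mm low. That method scatters by about 3 mm.
- **Ledge corners at the reader:** they did not fit the stated ledge size, so I left them out of the height fit. Including them in the first two-view fit gave +2.7 mm (above the limit), with residuals of up to 2.4 px.

I relied on the wrist views because each one taken alone came within about 0.35 mm of level.

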